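# Refit a cooker-hood filter and its keeper rod

## Robot

A 6-joint arm with a two-finger parallel gripper is mounted at the origin on the work surface. World frame = base frame: x ahead of the robot, y to its left, z up, the work surface at z = 0. Lengths are in m, angles in rad, forces in N, time in s.
With the tool pointing down it reaches from about 0.35 to 0.85 m from the base axis. Payload 8.1 kg.
Tool frame: the origin (TCP) lies at the centre of the arm's flange, where the gripper is bolted on; the fingertips stand 186 mm ahead of it and the grasp point (between the pads) lies 167 mm ahead of it (robot.nose_length is the distance from the TCP to the fingertips, in m); z points along the fingers, x is the direction in which the jaws open and shut, and the axes are right-handed (so a half turn about z gives the same grasp; the last joint's range is limited). The gripper opens to 93 mm and grips with 3 to 60 N. Pads are 15 mm wide; open, the fingers measure 128 mm over their backs; the gripper's body (75 mm by 188 mm) begins 65 mm behind the grasp point.
Start: joints at [1.163, 0.13, 1.488, -0, 1.523, -0.085], TCP at [0.19, 0.569, 0.405] pointing down, gripper open.
Joint ranges: [-2.96, 2.96], [-0.89, 2.26], [0.02, 2.5], [-1.34, 4.48], [0, 2.73], [-2.66, 2.66]. Speed limits (rad/s): [2.39, 2.39, 2.79, 3.14, 3.14, 3.14].

## Interface

Orientations are given as a rotation vector (axis times angle).
In Python, from plant import robot gives the robot as it stands.
- The arm moves only by the tool arm_command, never from a script. Its argument "motion" is a list of rows, each an object with "slide": the shift along the tool's x, y, z each as a share of 0.4 m, from -1 to 1, a list of three; "turn": the turn, a rotation vector about the tool's x, y, z each as a share of 0.5 rad, from -1 to 1, a list of three. A call has exactly 5 rows; each row shifts and turns the commanded pose from where the row before left it, along the tool's axes as they then stand; what a row does not reach is not made up. A row lasts 1/12 s, in which the tool goes at most 41.7 mm and 7.16 degrees, less where a joint would pass 70% of its speed; a pose out of reach is approached as far as the arm can. A call with a number of a shift or a turn outside -1 to 1 is refused whole. A call with a gripper value outside its range is refused whole. "gripper" is the opening in per cent of the stroke, from 0 (shut) to 100 (fully open), set as the call begins (left out, the last holds). The fingers move at their own pace and stop on an object; "grip_force" is the grip in N (left out, the last holds). Time passes only in rows, so rows that do not move let the fingers close, or fill a call up. It gives the time, the measured TCP pose, the force and the opening at its end, in the units of the state.
- robot.read_state(): the state, without advancing time (a new reading comes with each control period).
- robot.read_camera(name): name is "side" or "top" or "wrist"; returns a dict with "pixels" (420x560x3 uint8, blue, green, red), "intrinsics" (3x3 intrinsics, pixels), "T" (4x4, takes a point from camera to world coordinates). Camera axes: x right, y down, z forward; pixel columns grow to the right and rows downward; lengths in m; the calibration is good to about 2 mm. The wrist camera is an equidistant fisheye: a pixel r from the principal point sees the ray r / f radians off the axis. A picture is of the moment at which its call begins. There is no depth.
- robot.close_job(): hands the job in, once; it reports no verdict.
The state is a dict: "t": time; "q": joint angles; "dq": joint speeds; "joint_torque": joint torques, N m; "tool_pos": TCP position; "orientation": TCP orientation; "force": force on the tool from outside, world axes, zero at the start; "wrist_torque": the same for the moment, N m; "opening": finger opening in m.
Only numpy, scipy, OpenCV 4.12 (cv2) and the standard library are available. Lean on these libraries where they do the work, as an engineer would, in place of code of your own. Each camera call takes 0.05 s, during which the arm holds its last target.

## Task

Put the washed filter back into the cooker hood's intake box: slide it down its two side channels until it is fully home, lowering it all the way rather than letting it drop. Then thread the keeper rod through the bearing of one cheek, across above the filter, and through the bearing of the other cheek until the shoulder of its square head is up against the bearing, and finish still gripping the rod and holding it there, so that its clip can be put on. Leave the fan wheel, the lamp and the motor where they are.

Things in the scene. Friction and masses are not known exactly. Their poses are not given: they have to be found in the camera images.
- housing: Sheet-steel intake box, fixed, open to +x and on top. Origin on the bench under the slot's middle; x across the slot, y along the bearing axis. Floor, where the filter rests, at z = 12 mm. Cheeks: inner faces y = -71.5 and +71.5, x = -72 to 40, 114 high. Wall at x = -72, 112 high. In each cheek a channel between two lips, x = -6.25 to +6.25, |y| = 61.5 to 71.5, flaring to 26 wide at z = 112 to 122 mm
- bearing_right (a point): Centre of the outer mouth of the round 14 mm bore in the white bearing block on the housing's -y side: x = 0, y = -85.5, z = 131 mm of the housing, whose axes it has. The block, on a bracket on the cheek, spans x = -15 to 15, |y| = 71.5 to 85.5, z = 114 to 148 mm; a lip on it, leaning outwards, rises to 159 mm, the box's highest point, and leads the filter in between the blocks
- bearing_left (a point): The same outer mouth on the housing's +y side, y = +85.5 mm, 131 mm above the bench; the two bores are in line, along the housing's y
- bearing_mid (a point): Point of the bearing axis midway between the two bearings, 9 mm above the middle of the top edge of a fully home filter; axes as the housing's
- filter: Stiff flat mesh filter in an aluminium frame: 140 mm wide (y), 110 high (z), 10 thick (x), 0.15 to 0.28 kg. Origin at the centre of its bottom edge, z up. Stands upright and free in the rack, bottom edge 12 mm above the bench; take it across its thickness at the middle of the top edge. Either face may look to the housing's +x
- rack: Wooden plate rack, fixed: board 100 (x) by 170 (y) by 12 mm, origin under its centre; 8 mm pegs up to 57 mm above the bench at y = -45 and 45, x = -33.5, -10.5, 10.5 and 33.5 mm. The filter stands between the middle pegs, in the plane x = 0
- rod: Steel keeper rod, 0.12 to 0.21 kg. Origin on the axis at the shoulder; +x along the round 12 mm bar to the tip, 190 mm away, its last 12 mm tapering to 5 mm. Square head 16 by 16 mm from x = -64 to 0, too big for the bore. Lies free and level on two strips, axis 28 mm above the bench, two flats of the head upright, the head's outer 45 mm overhanging
- rod_tip (a point): End of the rod's tapered tip, on the axis; axes as the rod's. With the rod home it stands 19 mm out of the far bearing
- rod_mid (a point): Point of the rod's axis 85.5 mm from the shoulder towards the tip; it meets bearing_mid when the shoulder lies against either bearing's outer mouth. Axes as the rod's
- battens: Two timber strips, fixed, that carry the rod; origin on the bench below the rod's shoulder (within 10 mm), +x along the rod to its tip. Each is 18 (x) by 50 mm (y): one 20 mm high at x = -19 to -1 under the inner end of the head, one 22 mm high at x = 140 to 158 under the bar
- fan: Black squirrel-cage fan wheel, 124 mm diameter, 88 mm high, standing free; origin under its centre. Leave alone
- lamp: Small round hood lamp, 68 mm diameter, 19 mm high, lying free; origin under its centre. Leave alone
- motor: Electric motor on a foot plate, about 110 by 76 mm, 86 mm high, free, 1.3 kg; origin under the centre of its foot. Leave alone

How it is judged:
By the outcome, as a careful person would: the job done as asked, in the order asked, and still so for the second after the job is handed in, while the arm keeps its last pose, push and grip.
It also fails if it takes over 70 s, if anything falls off the work surface, if the arm or the gripper's body presses on something with over 40 N, if the wrist force passes 120 N, or if a joint passes its speed limit or range.

## Working session

There is one attempt and no reset: what is moved stays moved. The work goes in short steps, Python scripts to look and compute and a tool call to move; the robot and the scene stay as the last step left them, time stands still between calls to the robot, and variables do not carry over. Pictures are saved under pics/ and viewed, and the job is handed in when it is done.

Besides the shell and the picture viewer there is one more tool, called after "Request:" as name([rows], argument=value, ...), one row to a line, values as JSON. arm_command: Moves the arm, as the interface text tells. Shift numbers are shares of 0.4 m and turn numbers shares of 0.5 rad, none past 1 either way. Its arguments: {"type":"object","properties":{"motion":{"type":"array","items":{"type":"object","properties":{"slide":{"type":"array","items":{"type":"number"}},"turn":{"type":"array","items":{"type":"number"}}}}},"gripper":{"type":"number"},"grip_force":{"type":"number"}},"required":["motion"]}

```bash
ls; mkdir -p pics; python3 - <<'E'
from plant import robot
import cv2
print(robot.read_state())
for n in ["side","top","wrist"]:
    c=robot.read_camera(n); cv2.imwrite(f"pics/{n}0.png",c["pixels"]); print(n,c["intrinsics"].tolist(),c["T"].round(4).tolist())
E
```

```text
pics
{'t': 0.0, 'q': array([ 1.16257072e+00,  1.31184132e-01,  1.48925765e+00, -1.57630188e-05,
        1.52300188e+00, -8.53733816e-02]), 'dq': array([ 0.00056988,  0.00121934, -0.00021345, -0.0008442 ,  0.00132629,
       -0.00129063]), 'joint_torque': array([ 1.25577313e-03, -5.59816968e+01, -4.91786599e+01,  7.69870891e-02,
        3.53394309e-02, -1.36239610e-04]), 'tool_pos': array([0.19024148, 0.56880679, 0.40368529]), 'orientation': array([ 2.54882094e+00,  1.83495519e+00, -2.48248050e-03]), 'force': array([ 0.61503015,  0.62661517, -0.85286181]), 'wrist_torque': array([-0.02577984,  0.03927258,  0.01599218]), 'opening': 0.09271925681828717}
side [[513.3194713407884, 0.0, 282.64906983460054], [0.0, 513.3194713407884, 205.90923395545278], [0.0, 0.0, 1.0]] [[0.8669, -0.2474, 0.4327, 0.0735], [-0.4984, -0.43, 0.7528, -0.9543], [-0.0001, -0.8683, -0.4961, 0.7197], [0.0, 0.0, 0.0, 1.0]]
top [[484.01861279159846, 0.0, 286.6797043981768], [0.0, 484.01861279159846, 207.81770058152588], [0.0, 0.0, 1.0]] [[0.0043, -0.9812, 0.1929, 0.3939], [-0.9996, -0.0098, -0.0277, -0.0209], [0.0291, -0.1927, -0.9808, 1.1563], [0.0, 0.0, 0.0, 1.0]]
wrist [[325.19226210127806, 0.0, 280.5896682050526], [0.0, 325.19226210127806, 211.96309354989032], [0.0, 0.0, 1.0]] [[0.3174, 0.9112, 0.2626, 0.1171], [0.9483, -0.3045, -0.0896, 0.5942], [-0.0017, 0.2774, -0.9607, 0.3836], [0.0, 0.0, 0.0, 1.0]]
```

View pics/side0.png

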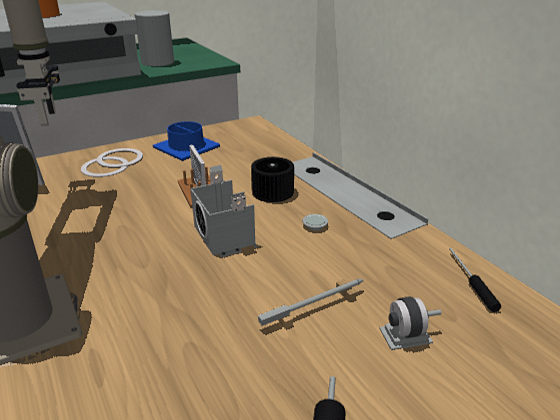

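View pics/top0.png

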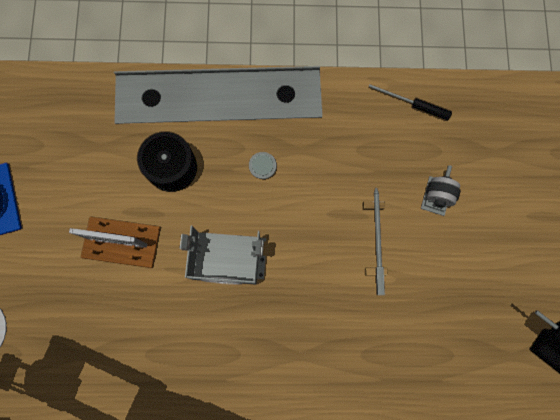

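View pics/wrist0.png

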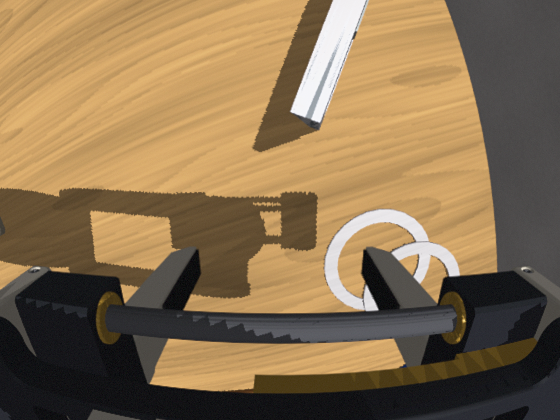

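```bash
cat > h.py <<'E'
import numpy as np, cv2
from scipy.spatial.transform import Rotation as R
def project(c,P):
    P=np.atleast_2d(P); T=c["T"]; K=c["intrinsics"]
    p=(P-T[:3,3])@T[:3,:3]
    return np.c_[K[0,0]*p[:,0]/p[:,2]+K[0,2],K[1,1]*p[:,1]/p[:,2]+K[1,2]]
def fish(c,P):
    P=np.atleast_2d(P); T=c["T"]; K=c["intrinsics"]
    p=(P-T[:3,3])@T[:3,:3]; rr=np.hypot(p[:,0],p[:,1]); th=np.arctan2(rr,p[:,2])
    return np.c_[K[0,0]*th*p[:,0]/rr+K[0,2],K[1,1]*th*p[:,1]/rr+K[1,2]]
def ray(c,u,v,fisheye=False):
    K=c["intrinsics"]; x=(u-K[0,2])/K[0,0]; y=(v-K[1,2])/K[1,1]
    if fisheye:
        r=np.hypot(x,y); d=np.array([np.sin(r)*x/r,np.sin(r)*y/r,np.cos(r)])
    else: d=np.array([x,y,1.])
    return c["T"][:3,3],c["T"][:3,:3]@d
def at_z(c,u,v,z,fisheye=False):
    o,d=ray(c,u,v,fisheye); return o+d*(z-o[2])/d[2]
def crop(img,x0,y0,x1,y1,s,fn):
    cv2.imwrite(fn,cv2.resize(img[y0:y1,x0:x1],None,fx=s,fy=s,interpolation=cv2.INTER_CUBIC))
E
python3 - <<'E'
from h import *
t=cv2.imread("pics/top0.png"); s=cv2.imread("pics/side0.png")
crop(t,60,200,160,275,8,"pics/t_rack.png")
crop(t,175,215,275,290,8,"pics/t_house.png")
crop(t,340,180,440,305,4.8,"pics/t_rod.png")
crop(s,170,140,270,260,5,"pics/s_house.png")
crop(s,250,270,370,330,6,"pics/s_rod.png")
E
```

```text
(no output)
```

View pics/t_rack.png

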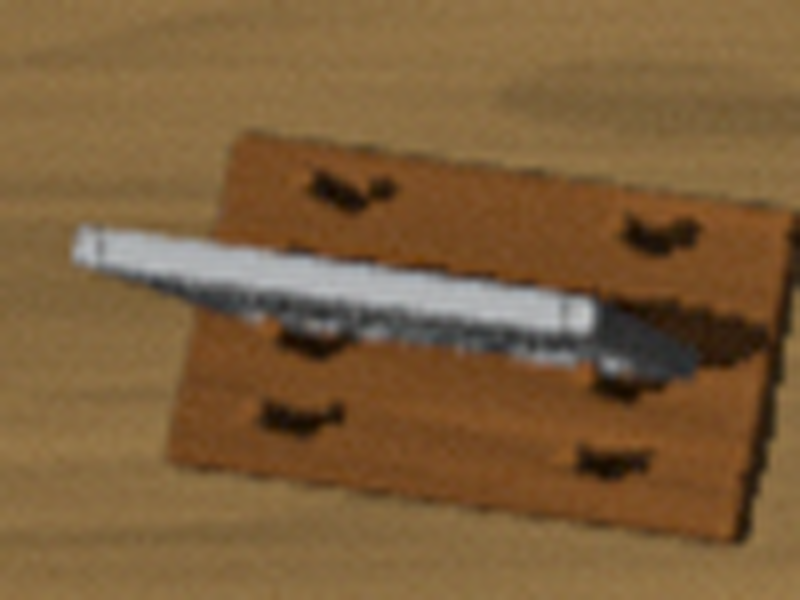

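View pics/t_house.png

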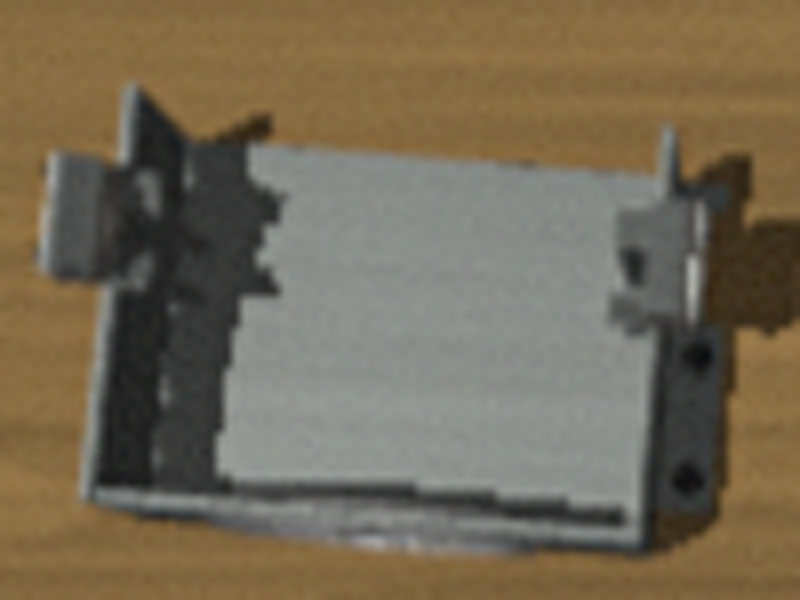

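View pics/t_rod.png

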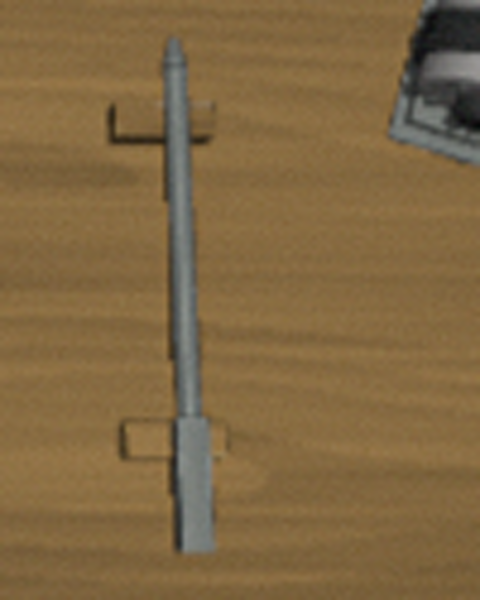

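View pics/s_house.png

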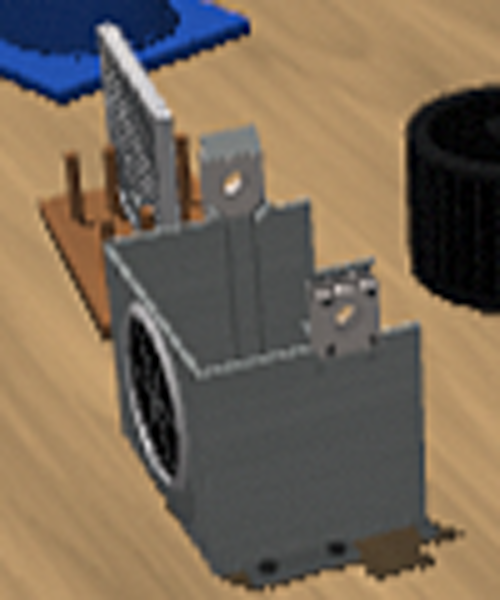

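View pics/s_rod.png

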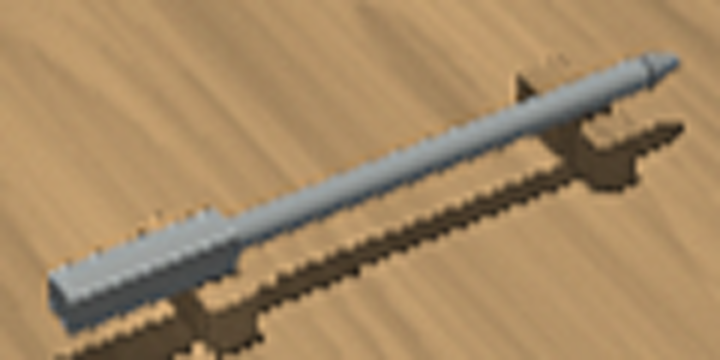

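```bash
python3 - <<'E'
from h import *
t=cv2.imread("pics/top0.png"); s=cv2.imread("pics/side0.png")
a=cv2.resize(s[160:220,200:260],None,fx=12,fy=12,interpolation=cv2.INTER_CUBIC)[:600]
cv2.imwrite("pics/s_bear.png",a[:600,:720])
E
```

```text
(no output)
```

View pics/s_bear.png

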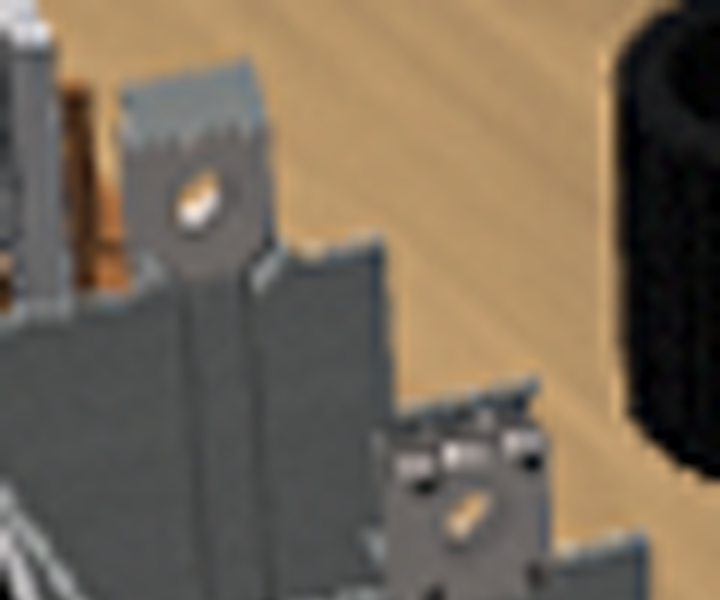

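```bash
python3 - <<'E'
from h import *
from plant import robot
import pickle
cam={n:robot.read_camera(n) for n in ["side","top"]}
pickle.dump(cam,open("cam.pkl","wb"))
s,t=cam["side"],cam["top"]
f=lambda X,Y,k,x0,y0:((X+.5)/k-.5+x0,(Y+.5)/k-.5+y0)
L=at_z(s,*f(200,198,12,200,160),.131);Rr=at_z(s,*f(467,513,12,200,160),.131)
print(L,Rr,np.linalg.norm(L-Rr),np.degrees(np.arctan2(-(L-Rr)[0],(L-Rr)[1])))
d=(L-Rr)/np.linalg.norm(L-Rr); 
# top-view: floor front corners & wall
for n,p,z in [("wallL",(88,497),.112),("wallR",(648,546),.112),("cheekLtip",(130,88),.114),("cheekRtip",(668,128),.114),("floorR",(655,176),.012),("floorL?",(250,145),.012)]:
    print(n,at_z(t,*f(*p,8,175,215),z).round(4))
for n,p in [("fL",(75,245)),("fR",(598,315))]:
    print(n,at_z(t,*f(*p,8,60,200),.122).round(4))
for n,p,z in [("tip",(173,38),.028),("sh",(188,417),.034),("end",(195,550),.036)]:
    print(n,at_z(t,*f(*p,4.8,340,180),z).round(4))
for n,p,z in [("tip",(680,62),.028),("endtopL",(50,275),.036),("endtopR",(75,302),.036),("shtop",(208,207),.036)]:
    print("side",n,at_z(s,*f(*p,6,250,270),z).round(4))
for n,p in [("fnear",(165,115)),("ffar",(107,27))]:
    print("side",n,at_z(s,*f(*p,5,170,140),.122).round(4))
E
```

```text
[0.51588763 0.15842497 0.131     ] [0.50573962 0.00520387 0.131     ] 0.1535567962410435 -3.7892287154189837
wallL [0.4478 0.1641 0.112 ]
wallR [0.4357 0.0152 0.112 ]
cheekLtip [0.5576 0.1573 0.114 ]
cheekRtip [0.5479 0.0116 0.114 ]
floorR [0.5485 0.0184 0.012 ]
floorL? [0.5568 0.1386 0.012 ]
fL [0.544  0.4138 0.122 ]
fR [0.5264 0.2745 0.122 ]
tip [ 0.6677 -0.267   0.028 ]
sh [ 0.4779 -0.2671  0.034 ]
end [ 0.4145 -0.2679  0.036 ]
side tip [ 0.6664 -0.2721  0.028 ]
side endtopL [ 0.4128 -0.267   0.036 ]
side endtopR [ 0.4139 -0.2823  0.036 ]
side shtop [ 0.4742 -0.2637  0.036 ]
side fnear [0.5235 0.2708 0.122 ]
side ffar [0.5407 0.4031 0.122 ]
```

```bash
cat >> h.py <<'E'
def tool_R(yaw,tilt=np.zeros(3)):
    y=np.radians(yaw); x=np.array([np.cos(y),np.sin(y),0]); z=np.array([0,0,-1.]); return np.c_[x,np.cross(z,x),z]
def plan(st,pos,yaw,n,dec=3):
    p=np.array(st["tool_pos"]);Rm=R.from_rotvec(st["orientation"]).as_matrix()
    Rt=tool_R(yaw); p0=p.copy();R0=Rm.copy(); rv=R.from_matrix(R0.T@Rt).as_rotvec()
    import json; rows=[]
    for i in range(1,n+1):
        Rg=R0@R.from_rotvec(rv*i/n).as_matrix(); pg=p0+(np.array(pos)-p0)*i/n
        sl=np.round(Rm.T@(pg-p)/.4,dec); tu=np.round(R.from_matrix(Rm.T@Rg).as_rotvec()/.5,dec)
        p=p+Rm@(sl*.4); Rm=Rm@R.from_rotvec(tu*.5).as_matrix()
        rows.append({"slide":sl.tolist(),"turn":tu.tolist()})
    for i in range(0,n,5): print(json.dumps(rows[i:i+5]))
    print("end",p.round(4))
E
cat > p.py <<'E'
import sys
from h import *
from plant import robot
a=[float(v) for v in sys.argv[1:]]
st=robot.read_state(); M=R.from_rotvec(st["orientation"]).as_matrix()
print(round(st["t"],2),st["tool_pos"].round(4),"yaw",np.degrees(np.arctan2(M[1,0],M[0,0])).round(2),"z",M[:,2].round(4),"F",st["force"].round(1),"Tq",st["wrist_torque"].round(2),"op",round(st["opening"],4))
if len(a)>=5: plan(st,a[:3],a[3],int(a[4]),int(a[5]) if len(a)>5 else 3)
E
python3 p.py 0.535 0.344 0.40 -7.2 15
```

```text
0.25 [0.1903 0.5689 0.4043] yaw 71.51 z [-4.e-04 -8.e-04 -1.e+00] F [ 0.6  1.1 -0.4] Tq [-0.04  0.02 -0.01] op 0.0927
[{"slide": [-0.017, 0.066, 0.001], "turn": [0.0, 0.0, 0.183]}, {"slide": [-0.011, 0.068, 0.0], "turn": [0.0, 0.0, 0.183]}, {"slide": [-0.005, 0.069, 0.001], "turn": [0.0, 0.0, 0.183]}, {"slide": [0.001, 0.068, 0.001], "turn": [0.0, 0.0, 0.184]}, {"slide": [0.007, 0.068, 0.001], "turn": [0.0, 0.0, 0.183]}]
[{"slide": [0.014, 0.068, 0.0], "turn": [0.001, 0.001, 0.183]}, {"slide": [0.02, 0.065, 0.001], "turn": [-0.0, -0.0, 0.183]}, {"slide": [0.026, 0.064, 0.001], "turn": [-0.0, -0.0, 0.183]}, {"slide": [0.031, 0.061, 0.0], "turn": [-0.0, -0.0, 0.183]}, {"slide": [0.037, 0.057, 0.001], "turn": [-0.0, 0.0, 0.184]}]
[{"slide": [0.043, 0.055, 0.001], "turn": [-0.0, 0.0, 0.183]}, {"slide": [0.046, 0.05, 0.0], "turn": [-0.0, 0.0, 0.183]}, {"slide": [0.052, 0.045, 0.001], "turn": [-0.0, 0.0, 0.183]}, {"slide": [0.055, 0.041, 0.001], "turn": [0.0, 0.001, 0.183]}, {"slide": [0.059, 0.036, 0.001], "turn": [0.0, -0.0, 0.183]}]
end [0.5352 0.3438 0.3998]
```

Request:
arm_command([
  {"slide": [-0.017, 0.066, 0.001], "turn": [0.0, 0.0, 0.183]},
  {"slide": [-0.011, 0.068, 0.0], "turn": [0.0, 0.0, 0.183]},
  {"slide": [-0.005, 0.069, 0.001], "turn": [0.0, 0.0, 0.183]},
  {"slide": [0.001, 0.068, 0.001], "turn": [0.0, 0.0, 0.184]},
  {"slide": [0.007, 0.068, 0.001], "turn": [0.0, 0.0, 0.183]},
], gripper=60)

```text
t: 0.67
tool_pos: [0.3058, 0.4932, 0.403]
orientation: [2.902, 1.203, -0.0]
force: [0.2, -1.1, 0.1]
opening: 0.0642
```

Request:
arm_command([
  {"slide": [0.014, 0.068, 0.0], "turn": [0.001, 0.001, 0.183]},
  {"slide": [0.02, 0.065, 0.001], "turn": [0, 0, 0.183]},
  {"slide": [0.026, 0.064, 0.001], "turn": [0, 0, 0.183]},
  {"slide": [0.031, 0.061, 0.0], "turn": [0, 0, 0.183]},
  {"slide": [0.037, 0.057, 0.001], "turn": [0, 0.0, 0.184]},
])

```text
t: 1.08
tool_pos: [0.4209, 0.4182, 0.4019]
orientation: [-3.099, -0.512, -0.0]
force: [-0.0, -0.3, -0.7]
opening: 0.0559
```

Request:
arm_command([
  {"slide": [0.043, 0.055, 0.001], "turn": [0, 0.0, 0.183]},
  {"slide": [0.046, 0.05, 0.0], "turn": [0, 0.0, 0.183]},
  {"slide": [0.052, 0.045, 0.001], "turn": [0, 0.0, 0.183]},
  {"slide": [0.055, 0.041, 0.001], "turn": [0.0, 0.001, 0.183]},
  {"slide": [0.059, 0.036, 0.001], "turn": [0.0, 0, 0.183]},
])

```text
t: 1.5
tool_pos: [0.5362, 0.343, 0.4001]
orientation: [-3.134, 0.204, -0.0]
force: [0.4, -0.3, 0.5]
opening: 0.0558
```

```bash
cat > shot.py <<'E'
import sys
from h import *
from plant import robot
n,fn=sys.argv[1:3]
import pickle
c=robot.read_camera(n); cv2.imwrite("pics/"+fn+".png",c["pixels"]); pickle.dump(c,open(fn+".pkl","wb"))
if len(sys.argv)>3:
    x0,y0,x1,y1=map(int,sys.argv[3:7]); crop(c["pixels"],x0,y0,x1,y1,float(sys.argv[7]),"pics/"+fn+"_c.png")
E
python3 shot.py wrist w1; python3 p.py
```

```text
1.55 [0.5396 0.3399 0.3998] yaw -8.03 z [ 0.0023 -0.0013 -1.    ] F [-0.7 -3.6 -0.6] Tq [-0.19  0.1  -0.  ] op 0.0563
```

View pics/w1.png

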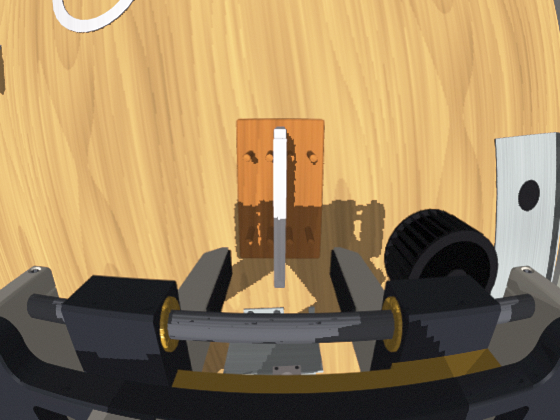

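```bash
python3 p.py; python3 shot.py wrist w2 250 110 320 300 3; python3 - <<'E'
E
```

```text
1.55 [0.5396 0.3399 0.3998] yaw -8.03 z [ 0.0023 -0.0013 -1.    ] F [-0.7 -3.6 -0.6] Tq [-0.19  0.1  -0.  ] op 0.0563
```

View pics/w2_c.png

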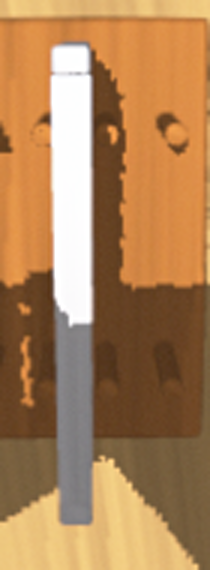

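```bash
python3 - <<'E'
from h import *
import pickle
c=pickle.load(open("w2.pkl","rb")); print(c["T"].round(3))
f=lambda X,Y:((X+.5)/3-.5+250,(Y+.5)/3-.5+110)
P=[at_z(c,*f(*p),.122,True) for p in [(51,45),(91,45),(60,524),(92,524)]]
P=np.array(P);print(P.round(4)); a=(P[0]+P[1])/2;b=(P[2]+P[3])/2;d=a-b;print((a+b)/2,np.linalg.norm(d),np.degrees(np.arctan2(-d[0],d[1])))
E
python3 p.py
```

```text
[[ 0.99  -0.135 -0.038  0.551]
 [-0.14  -0.951 -0.277  0.417]
 [ 0.001  0.28  -0.96   0.38 ]
 [ 0.     0.     0.     1.   ]]
[[0.5399 0.4152 0.122 ]
 [0.5502 0.4137 0.122 ]
 [0.5216 0.2775 0.122 ]
 [0.5311 0.2762 0.122 ]]
[0.53570292 0.34562477 0.122     ] 0.13885472353207431 -7.762608253105604
1.6 [0.538  0.3412 0.3997] yaw -7.61 z [ 1.e-03 -6.e-04 -1.e+00] F [0.3 0.8 0.7] Tq [-0.07  0.12  0.07] op 0.0559
```

```bash
python3 p.py .5355 .3445 .281 -7.5 10 4
```

```text
1.6 [0.538  0.3412 0.3997] yaw -7.61 z [ 1.e-03 -6.e-04 -1.e+00] F [0.3 0.8 0.7] Tq [-0.07  0.12  0.07] op 0.0559
[{"slide": [-0.0008, -0.0007, 0.0297], "turn": [0.0001, -0.0002, -0.0004]}, {"slide": [-0.0007, -0.0008, 0.0296], "turn": [0.0001, -0.0002, -0.0004]}, {"slide": [-0.0007, -0.0007, 0.0297], "turn": [0.0001, -0.0002, -0.0003]}, {"slide": [-0.0008, -0.0007, 0.0297], "turn": [0.0, -0.0002, -0.0004]}, {"slide": [-0.0007, -0.0008, 0.0296], "turn": [0.0001, -0.0002, -0.0004]}]
[{"slide": [-0.0008, -0.0007, 0.0297], "turn": [0.0001, -0.0003, -0.0004]}, {"slide": [-0.0007, -0.0007, 0.0296], "turn": [0.0001, -0.0002, -0.0003]}, {"slide": [-0.0007, -0.0008, 0.0297], "turn": [0.0001, -0.0002, -0.0004]}, {"slide": [-0.0007, -0.0007, 0.0297], "turn": [0.0001, -0.0002, -0.0004]}, {"slide": [-0.0008, -0.0007, 0.0296], "turn": [0.0, -0.0002, -0.0004]}]
end [0.5355 0.3445 0.281 ]
```

Request:
arm_command([
  {"slide": [0, 0, 0.03], "turn": [0, 0, 0]},
  {"slide": [0, 0, 0.04], "turn": [0, 0, 0]},
  {"slide": [0, 0, 0.04], "turn": [0, 0, 0]},
  {"slide": [0, 0, 0.04], "turn": [0, 0, 0]},
  {"slide": [0, 0, 0.03], "turn": [0, 0, 0]},
])

```text
t: 2.02
tool_pos: [0.5338, 0.3446, 0.3256]
orientation: [3.135, -0.193, -0.003]
force: [-0.1, 0.1, -1.3]
opening: 0.0557
```

```bash
python3 p.py; python3 shot.py wrist w3
```

```text
2.02 [0.5338 0.3446 0.3256] yaw -7.04 z [-1.8e-03 -2.0e-04 -1.0e+00] F [-0.1  0.1 -1.3] Tq [-0.04  0.08 -0.03] op 0.0557
```

View pics/w3.png

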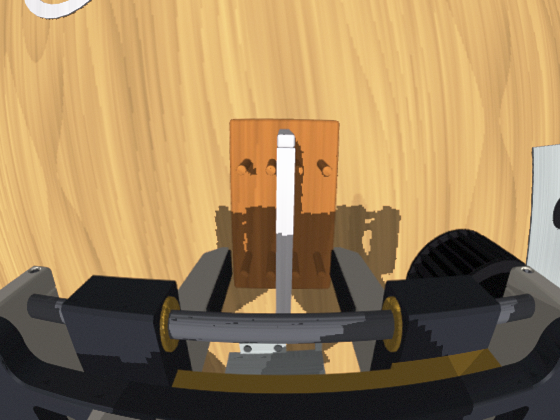

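Request:
arm_command([
  {"slide": [0.001, 0, 0.03], "turn": [0, 0, 0]},
  {"slide": [0.001, 0, 0.03], "turn": [0, 0, 0]},
  {"slide": [0, 0, 0.03], "turn": [0, 0, 0]},
  {"slide": [0, 0, 0.02], "turn": [0, 0, 0]},
  {"slide": [0, 0, 0.008], "turn": [0, 0, 0]},
])

```text
t: 2.48
tool_pos: [0.5356, 0.3436, 0.2789]
orientation: [3.135, -0.197, -0.003]
force: [0.7, -0.1, -0.9]
opening: 0.0559
```

Request:
arm_command([
  {"slide": [0, 0, 0], "turn": [0, 0, 0]},
  {"slide": [0, 0, 0], "turn": [0, 0, 0]},
  {"slide": [0, 0, 0], "turn": [0, 0, 0]},
  {"slide": [0, 0, 0], "turn": [0, 0, 0]},
  {"slide": [0, 0, 0], "turn": [0, 0, 0]},
], gripper=0, grip_force=30)

```text
t: 2.9
tool_pos: [0.5364, 0.344, 0.2819]
orientation: [-3.134, 0.197, -0.002]
force: [-0.2, -0.8, -0.0]
opening: 0.0269
```

```bash
python3 p.py
```

```text
2.9 [0.5364 0.344  0.2819] yaw -7.19 z [ 0.0017  0.0013 -1.    ] F [-0.2 -0.8 -0. ] Tq [-0.1   0.08  0.  ] op 0.0269
```

Request:
arm_command([
  {"slide": [0, 0, 0], "turn": [0, 0, 0]},
  {"slide": [0, 0, 0], "turn": [0, 0, 0]},
  {"slide": [0, 0, 0], "turn": [0, 0, 0]},
  {"slide": [0, 0, 0], "turn": [0, 0, 0]},
  {"slide": [0, 0, 0], "turn": [0, 0, 0]},
])

```text
t: 3.32
tool_pos: [0.5362, 0.3439, 0.2813]
orientation: [-3.135, 0.197, -0.001]
force: [-0.3, -0.3, 1.0]
opening: 0.0098
```

Request:
arm_command([
  {"slide": [0, 0, -0.005], "turn": [0, 0, 0]},
  {"slide": [0, 0, -0.01], "turn": [0, 0, 0]},
  {"slide": [0, 0, -0.02], "turn": [0, 0, 0]},
  {"slide": [0, 0, -0.03], "turn": [0, 0, 0]},
  {"slide": [0, 0, -0.04], "turn": [0, 0, 0]},
])

```text
t: 3.73
tool_pos: [0.5357, 0.3437, 0.3231]
orientation: [3.135, -0.197, -0.002]
force: [-0.2, -1.3, -3.0]
opening: 0.01
```

```bash
python3 p.py; python3 shot.py wrist w4
```

```text
3.73 [0.5357 0.3437 0.3231] yaw -7.19 z [-1.3e-03 -3.0e-04 -1.0e+00] F [-0.2 -1.3 -3. ] Tq [-0.08  0.06 -0.02] op 0.01
```

View pics/w4.png

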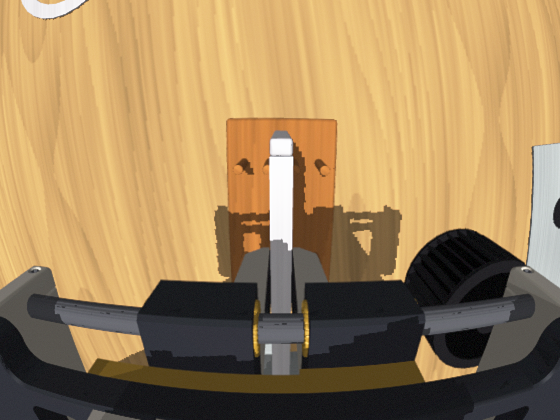

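```bash
python3 - <<'E'
from h import *
import pickle
c=pickle.load(open("w4.pkl","rb"))
crop(c["pixels"],240,120,320,260,5,"pics/w4_c.png")
E
```

```text
(no output)
```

View pics/w4_c.png

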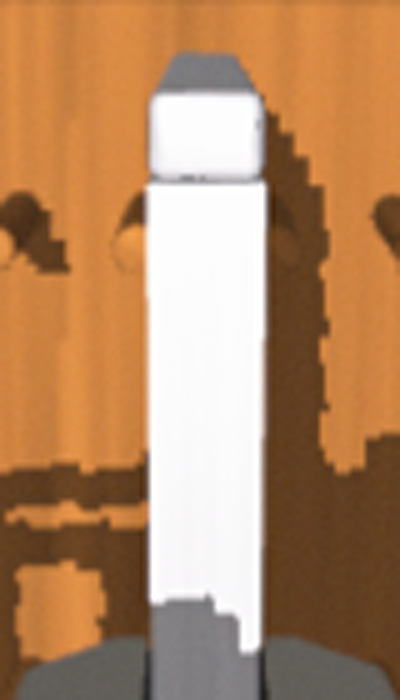

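```bash
python3 - <<'E'
from h import *
import pickle
c=pickle.load(open("w4.pkl","rb"))
f=lambda X,Y:((X+.5)/5-.5+240,(Y+.5)/5-.5+120)
P=np.array([at_z(c,*f(*p),.1638,True) for p in [(151,93),(265,93),(149,600),(266,600)]])
print(P.round(4)); M=tool_R(-7.2); print(((P-[.5357,.3437,.3231])@M).round(4))
E
python3 p.py .515 .088 .50 -4.2 10 3
```

```text
[[0.54   0.4143 0.1638]
 [0.5496 0.4131 0.1638]
 [0.5337 0.3689 0.1638]
 [0.5443 0.3676 0.1638]]
[[-0.0046 -0.0706  0.1593]
 [ 0.0051 -0.0706  0.1593]
 [-0.0051 -0.0248  0.1593]
 [ 0.0056 -0.0248  0.1593]]
3.78 [0.5368 0.3443 0.3282] yaw -7.19 z [ 0.0045  0.0028 -1.    ] F [2.4 1.6 1.1] Tq [ 0.07 -0.05  0.05] op 0.0097
[{"slide": [0.003, 0.064, -0.043], "turn": [-0.001, -0.001, -0.01]}, {"slide": [0.002, 0.064, -0.043], "turn": [-0.0, -0.001, -0.011]}, {"slide": [0.002, 0.064, -0.043], "turn": [-0.001, -0.0, -0.01]}, {"slide": [0.002, 0.065, -0.043], "turn": [-0.001, -0.001, -0.011]}, {"slide": [0.001, 0.064, -0.044], "turn": [-0.0, -0.001, -0.01]}]
[{"slide": [0.001, 0.064, -0.043], "turn": [-0.001, -0.001, -0.011]}, {"slide": [0.001, 0.064, -0.043], "turn": [-0.001, -0.001, -0.01]}, {"slide": [0.0, 0.065, -0.043], "turn": [-0.0, -0.001, -0.011]}, {"slide": [0.0, 0.064, -0.043], "turn": [-0.001, -0.0, -0.01]}, {"slide": [-0.0, 0.064, -0.043], "turn": [-0.001, -0.001, -0.01]}]
end [0.515  0.0881 0.5002]
```

Request:
arm_command([
  {"slide": [0, 0, -0.05], "turn": [0, 0, 0]},
  {"slide": [0, 0, -0.07], "turn": [0, 0, 0]},
  {"slide": [0, 0.03, -0.07], "turn": [0, 0, 0]},
  {"slide": [0, 0.06, -0.07], "turn": [0, 0, 0]},
  {"slide": [-0.02, 0.08, -0.045], "turn": [0, 0, 0]},
])

```text
t: 4.2
tool_pos: [0.5201, 0.2777, 0.4491]
orientation: [-3.132, 0.194, -0.008]
force: [0.6, -0.4, -1.4]
opening: 0.01
```

```bash
python3 p.py .42 .02 .45 -4.2 10 3
```

```text
4.2 [0.5201 0.2777 0.4491] yaw -7.1 z [ 0.0054  0.003  -1.    ] F [ 0.6 -0.4 -1.4] Tq [-0.14  0.02 -0.03] op 0.01
[{"slide": [-0.017, 0.067, -0.001], "turn": [-0.001, -0.001, -0.01]}, {"slide": [-0.017, 0.067, -0.0], "turn": [-0.0, -0.001, -0.01]}, {"slide": [-0.018, 0.067, -0.001], "turn": [-0.001, -0.001, -0.01]}, {"slide": [-0.017, 0.067, -0.0], "turn": [-0.001, -0.001, -0.01]}, {"slide": [-0.019, 0.066, -0.0], "turn": [-0.0, -0.001, -0.011]}]
[{"slide": [-0.018, 0.067, -0.001], "turn": [-0.001, -0.001, -0.01]}, {"slide": [-0.019, 0.066, -0.0], "turn": [-0.001, -0.001, -0.01]}, {"slide": [-0.019, 0.067, -0.001], "turn": [-0.001, -0.001, -0.01]}, {"slide": [-0.02, 0.066, 0.0], "turn": [-0.0, -0.001, -0.01]}, {"slide": [-0.02, 0.066, -0.0], "turn": [-0.001, -0.001, -0.01]}]
end [0.4199 0.0201 0.45  ]
```

Request:
arm_command([
  {"slide": [-0.017, 0.067, 0], "turn": [0, 0, -0.01]},
  {"slide": [-0.017, 0.067, 0], "turn": [0, 0, -0.01]},
  {"slide": [-0.018, 0.067, 0], "turn": [0, 0, -0.01]},
  {"slide": [-0.017, 0.067, 0], "turn": [0, 0, -0.01]},
  {"slide": [-0.019, 0.066, 0], "turn": [0, 0, -0.011]},
])

```text
t: 4.62
tool_pos: [0.4685, 0.1475, 0.4458]
orientation: [-3.137, 0.156, -0.003]
force: [0.3, -1.1, -1.7]
opening: 0.0099
```

Request:
arm_command([
  {"slide": [-0.018, 0.067, 0], "turn": [0, 0, -0.01]},
  {"slide": [-0.019, 0.066, 0], "turn": [0, 0, -0.01]},
  {"slide": [-0.019, 0.067, 0], "turn": [0, 0, -0.01]},
  {"slide": [-0.02, 0.056, 0], "turn": [0, 0, -0.01]},
  {"slide": [-0.02, 0.046, 0], "turn": [0, 0, -0.01]},
])

```text
t: 5.03
tool_pos: [0.4192, 0.0304, 0.4457]
orientation: [-3.139, 0.118, -0.004]
force: [-0.3, -0.9, -2.5]
opening: 0.0096
```

Request:
arm_command([
  {"slide": [0, 0, 0], "turn": [0, 0, 0]},
  {"slide": [0, 0, 0], "turn": [0, 0, 0]},
  {"slide": [0, 0, 0], "turn": [0, 0, 0]},
  {"slide": [0, 0, 0], "turn": [0, 0, 0]},
  {"slide": [0, 0, 0], "turn": [0, 0, 0]},
])

```text
t: 5.45
tool_pos: [0.4203, 0.0325, 0.4449]
orientation: [-3.139, 0.116, -0.001]
force: [-0.5, -0.2, -1.1]
opening: 0.0098
```

```bash
python3 p.py; python3 shot.py wrist w5; python3 shot.py top t5
```

```text
5.45 [0.4203 0.0325 0.4449] yaw -4.23 z [ 6.e-04  9.e-04 -1.e+00] F [-0.5 -0.2 -1.1] Tq [-0.06  0.03 -0.01] op 0.0098
```

View pics/w5.png

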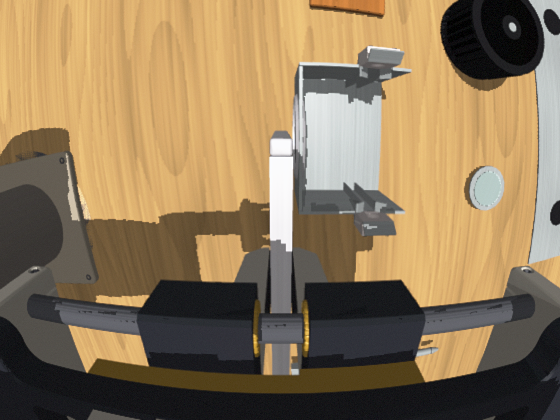

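Excellent view of the housing (cols 293–410, rows 45–235). Enlarge.

```bash
python3 - <<'E'
from h import *
im=cv2.imread("pics/w5.png")
crop(im,285,40,415,110,6,"pics/w5_a.png"); crop(im,285,170,415,245,6,"pics/w5_b.png")
E
```

```text
(no output)
```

View pics/w5_a.png

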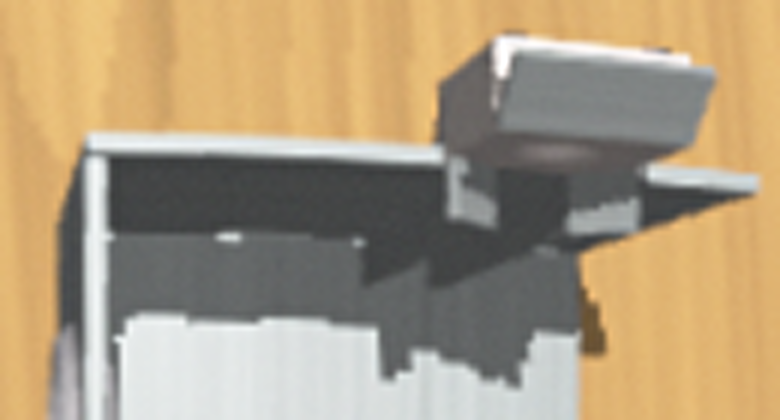

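View pics/w5_b.png

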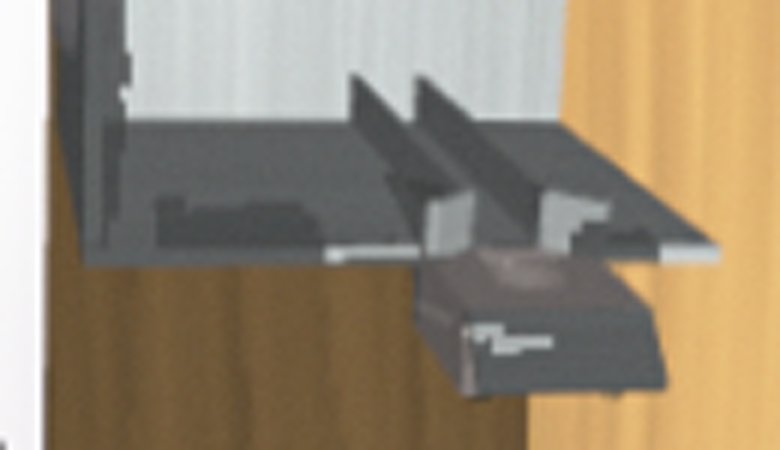

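```bash
cat > fith.py <<'E'
from h import *
import pickle
from scipy.optimize import least_squares
c=pickle.load(open("w5.pkl","rb"))
fa=lambda X,Y:((X+.5)/6-.5+285,(Y+.5)/6-.5+40)
fb=lambda X,Y:((X+.5)/6-.5+285,(Y+.5)/6-.5+170)
M=np.array([(-72,71.5,113),(40,71.5,114),(40,-71.5,114),(-72,-71.5,113),(6.25,-61.5,12)])/1e3
uv=np.array([fa(108,156),fa(757,192),fb(720,245),fb(105,246),fb(415,78)])
def W(p,X):
    Rz=R.from_euler("z",p[2]).as_matrix(); return X@Rz.T+[p[0],p[1],0]
r=least_squares(lambda p:(fish(c,W(p,M))-uv).ravel(),[.513,.087,-.07])
print(r.x,np.degrees(r.x[2]),(r.fun.reshape(-1,2)).round(2))
c2=pickle.load(open("cam.pkl","rb"));t,s=c2["top"],c2["side"]
ft=lambda X,Y:((X+.5)/8-.5+175,(Y+.5)/8-.5+215); fs=lambda X,Y:((X+.5)/12-.5+200,(Y+.5)/12-.5+160)
print("pred top", [((project(t,W(r.x,np.array([m])))[0]-[175,215]+.5)*8-.5).round(0).tolist() for m in M])
B=np.array([(0,71.5,131),(0,-85.5,131)])/1e3
print("pred bores side",[((project(s,W(r.x,np.array([m])))[0]-[200,160]+.5)*12-.5).round(0).tolist() for m in B])
E
python3 fith.py
```

```text
[ 0.5157771   0.08676228 -0.06933046] -3.9723429435800104 [[-2.05 -0.65]
 [ 1.97  0.35]
 [ 1.67  0.39]
 [-2.02  0.37]
 [ 1.27 -0.31]]
pred top [[92.0, 493.0], [138.0, 77.0], [664.0, 118.0], [629.0, 533.0], [631.0, 279.0]]
pred bores side [[221.0, 194.0], [494.0, 516.0]]
```

```bash
sed -i 's/fa(108,156)/fa(86,146)/; s/fb(105,246)/fb(82,250)/' fith.py; python3 fith.py
```

```text
[ 0.5139784   0.0871128  -0.07005776] -4.014013947694104 [[-0.26  0.71]
 [ 0.37 -0.02]
 [ 0.07  0.22]
 [-0.05 -0.55]
 [-0.1  -0.49]]
pred top [[90.0, 499.0], [137.0, 83.0], [663.0, 124.0], [627.0, 540.0], [630.0, 285.0]]
pred bores side [[213.0, 195.0], [485.0, 518.0]]
```

```bash
python3 p.py .5138 .0865 .447 -4.0 5 3
```

```text
5.55 [0.4202 0.0324 0.4447] yaw -4.23 z [ 1.e-04  8.e-04 -1.e+00] F [ 0.2 -0.4 -2.2] Tq [-0.11  0.09 -0.02] op 0.0099
[{"slide": [0.045, -0.03, -0.001], "turn": [-0.0, -0.0, -0.002]}, {"slide": [0.044, -0.031, -0.001], "turn": [-0.001, -0.0, -0.001]}, {"slide": [0.045, -0.03, -0.001], "turn": [0.0, -0.0, -0.002]}, {"slide": [0.045, -0.031, -0.002], "turn": [-0.0, -0.0, -0.001]}, {"slide": [0.045, -0.03, -0.001], "turn": [-0.001, -0.0, -0.002]}]
end [0.5139 0.0866 0.4471]
```

Request:
arm_command([
  {"slide": [0.045, -0.03, -0.001], "turn": [0, 0, -0.002]},
  {"slide": [0.044, -0.031, -0.001], "turn": [0, 0, -0.001]},
  {"slide": [0.045, -0.03, -0.001], "turn": [0.0, 0, -0.002]},
  {"slide": [0.045, -0.031, -0.002], "turn": [0, 0, -0.001]},
  {"slide": [0.045, -0.03, -0.001], "turn": [-0.001, 0, -0.002]},
])

```text
t: 5.97
tool_pos: [0.5148, 0.087, 0.447]
orientation: [-3.139, 0.11, -0.0]
force: [0.3, -0.5, -2.6]
opening: 0.0098
```

Request:
arm_command([
  {"slide": [0, 0, 0], "turn": [0, 0, 0]},
  {"slide": [0, 0, 0], "turn": [0, 0, 0]},
  {"slide": [0, 0, 0], "turn": [0, 0, 0]},
  {"slide": [0, 0, 0], "turn": [0, 0, 0]},
  {"slide": [0, 0, 0], "turn": [0, 0, 0]},
])

```text
t: 6.38
tool_pos: [0.5133, 0.0856, 0.4474]
orientation: [-3.139, 0.112, -0.001]
force: [-0.7, -0.2, -2.1]
opening: 0.0095
```

```bash
python3 p.py; python3 shot.py wrist w6 ; python3 shot.py side s6 160 100 280 230 5; python3 p.py .5138 .0865 .405 -4.0 5 4
```

```text
6.38 [0.5133 0.0856 0.4474] yaw -4.09 z [ 7.e-04  1.e-04 -1.e+00] F [-0.7 -0.2 -2.1] Tq [-0.09  0.08  0.01] op 0.0095
6.48 [0.5134 0.0856 0.4476] yaw -4.09 z [ 1.1e-03  2.0e-04 -1.0e+00] F [-0.7 -0.4 -2. ] Tq [-0.13  0.07  0.01] op 0.01
[{"slide": [0.0001, -0.0005, 0.0213], "turn": [-0.0001, -0.0004, -0.0007]}, {"slide": [0.0002, -0.0004, 0.0213], "turn": [-0.0001, -0.0005, -0.0006]}, {"slide": [0.0001, -0.0005, 0.0213], "turn": [-0.0001, -0.0004, -0.0007]}, {"slide": [0.0002, -0.0005, 0.0213], "turn": [-0.0002, -0.0004, -0.0006]}, {"slide": [0.0002, -0.0004, 0.0213], "turn": [-0.0001, -0.0005, -0.0007]}]
end [0.5138 0.0865 0.405 ]
```

View pics/w6.png

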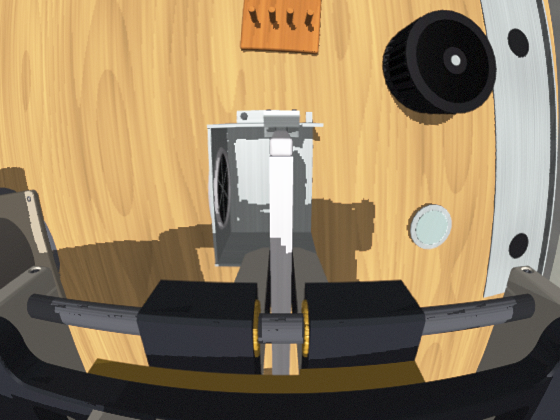

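View pics/s6_c.png

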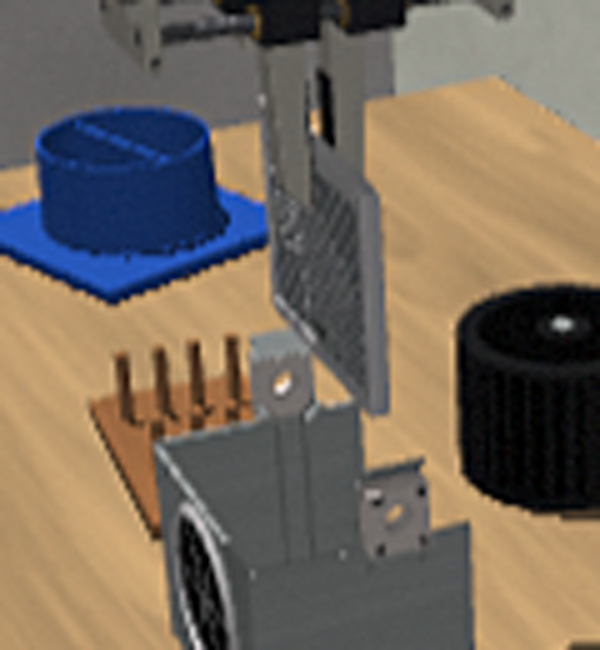

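```bash
python3 - <<'E'
from h import *
import pickle
s=pickle.load(open("s6.pkl","rb"))
f=lambda X,Y:((X+.5)/5-.5+160,(Y+.5)/5-.5+100)
print("nearbottom",at_z(s,*f(377,412),.178).round(4),"bore R",at_z(s,*f(394,515),.131).round(4),"bore L",at_z(s,*f(282,382),.131).round(4), "far bottom", at_z(s,*f(277,300),.178))
y=np.radians(-4.05);X=np.array([np.cos(y),np.sin(y)]);Y=np.array([-X[1],X[0]])
n=at_z(s,*f(377,412),.178)[:2]; b=at_z(s,*f(394,515),.131)[:2]
print("rel near in housing",((n-b)@X*1e3).round(1),((n-b)@Y*1e3-85.5).round(1))
E
```

```text
nearbottom [0.5059 0.0193 0.178 ] bore R [0.505  0.0039 0.131 ] bore L [0.5155 0.1589 0.131 ] far bottom [0.51529019 0.15712162 0.178     ]
rel near in housing -0.2 -70.1
```

Request:
arm_command([
  {"slide": [0.0005, 0, 0.02], "turn": [0, 0, 0]},
  {"slide": [0, -0.001, 0.025], "turn": [0, 0, 0]},
  {"slide": [0, 0, 0.025], "turn": [0, 0, 0]},
  {"slide": [0, 0, 0.025], "turn": [0, 0, 0]},
  {"slide": [0, 0, 0.015], "turn": [0, 0, 0]},
])

```text
t: 6.9
tool_pos: [0.5135, 0.0862, 0.4007]
orientation: [3.14, -0.112, -0.004]
force: [-0.2, 0.2, -2.6]
opening: 0.0099
```

```bash
python3 p.py; python3 shot.py side s7 160 120 280 240 5; python3 shot.py wrist w7 200 90 340 260 3.5
```

```text
6.9 [0.5135 0.0862 0.4007] yaw -4.07 z [-0.0024  0.     -1.    ] F [-0.2  0.2 -2.6] Tq [-0.07  0.12  0.  ] op 0.0099
```

View pics/s7_c.png

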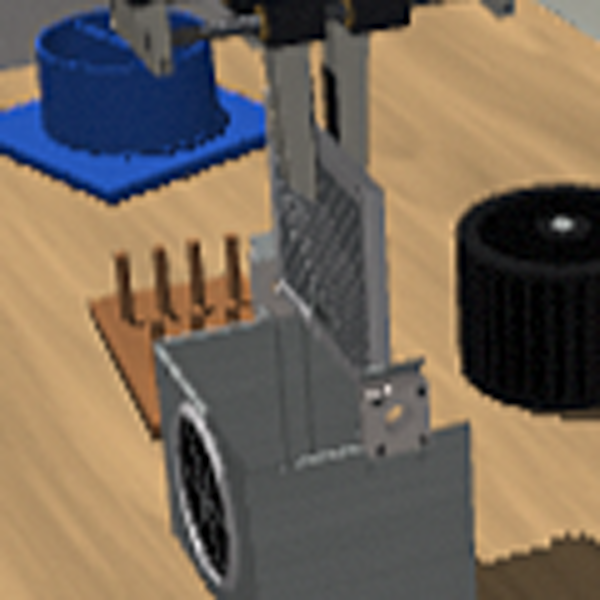

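View pics/w7_c.png

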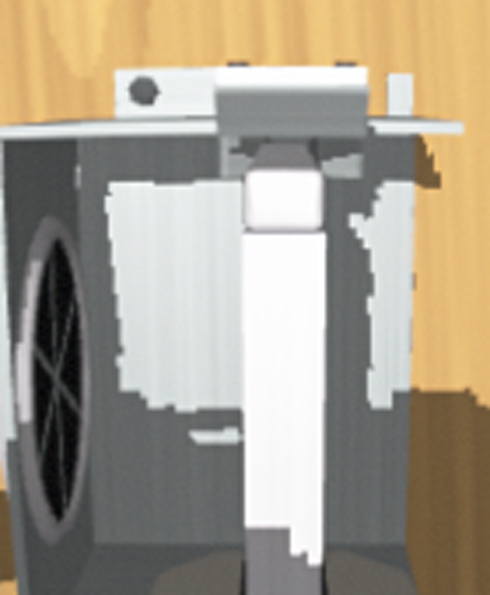

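```bash
python3 - <<'E'
from h import *
import pickle
c=pickle.load(open("w7.pkl","rb"))
f=lambda X,Y:((X+.5)/3.5-.5+200,(Y+.5)/3.5-.5+90)
zt=.4007-.1593
def hf(P,o=(.514,.0871),yaw=-4.0):
    return (R.from_euler("z",-yaw,degrees=True).as_matrix()@(P-[o[0],o[1],0])*1e3).round(1)
for n,p,z in [("filtL",(247,168),zt),("filtR",(322,168),zt),("blkL",(217,84),.159),("blkR",(368,84),.159),("bL",(217,112),.148),("bR",(366,112),.148),("cheek tip",(463,133),.114),("wall",(5,130),.114)]:
    print(n,hf(at_z(c,*f(*p),z,True)))
E
python3 p.py
```

```text
filtL [ -5.2  70.  241.4]
filtR [  3.8  69.9 241.4]
blkL [-13.9  81.9 159. ]
blkR [ 15.   81.9 159. ]
bL [-14.6  76.4 148. ]
bR [ 15.3  76.4 148. ]
cheek tip [ 40.3  71.7 114. ]
wall [-67.   73.4 114. ]
7.0 [0.5135 0.0862 0.4009] yaw -4.07 z [-3.2e-03 -1.0e-04 -1.0e+00] F [-0.6 -1.1 -2.8] Tq [-0.09  0.02  0.03] op 0.0099
```

Request:
arm_command([
  {"slide": [0.0015, 0, 0], "turn": [0, 0, 0]},
  {"slide": [0.001, 0, 0.008], "turn": [0, 0, 0]},
  {"slide": [0, 0, 0.01], "turn": [0, 0, 0]},
  {"slide": [0, 0, 0.01], "turn": [0, 0, 0]},
  {"slide": [0, 0, 0.01], "turn": [0, 0, 0]},
])

```text
t: 7.42
tool_pos: [0.5151, 0.0862, 0.3879]
orientation: [-3.139, 0.111, -0.001]
force: [-0.6, -0.5, -2.5]
opening: 0.0097
```

```bash
python3 p.py
```

```text
7.42 [0.5151 0.0862 0.3879] yaw -4.07 z [ 9.e-04  2.e-04 -1.e+00] F [-0.6 -0.5 -2.5] Tq [-0.08  0.05 -0.03] op 0.0097
```

Request:
arm_command([
  {"slide": [0, 0, 0.008], "turn": [0, 0, 0]},
  {"slide": [0, 0, 0.008], "turn": [0, 0, 0]},
  {"slide": [0, 0, 0.008], "turn": [0, 0, 0]},
  {"slide": [0, 0, 0.008], "turn": [0, 0, 0]},
  {"slide": [0, 0, 0.008], "turn": [0, 0, 0]},
])

```text
t: 7.83
tool_pos: [0.5151, 0.0862, 0.3717]
orientation: [-3.139, 0.111, -0.001]
force: [-0.5, -0.4, -2.9]
opening: 0.0097
```

```bash
python3 p.py
```

```text
7.83 [0.5151 0.0862 0.3717] yaw -4.06 z [ 5.e-04  2.e-04 -1.e+00] F [-0.5 -0.4 -2.9] Tq [-0.    0.11 -0.03] op 0.0097
```

In the channels without contact (bottom at ≈103 mm, forces ~weight only). Continue.

Request:
arm_command([
  {"slide": [0, 0, 0.01], "turn": [0, 0, 0]},
  {"slide": [0, 0, 0.01], "turn": [0, 0, 0]},
  {"slide": [0, 0, 0.01], "turn": [0, 0, 0]},
  {"slide": [0, 0, 0.01], "turn": [0, 0, 0]},
  {"slide": [0, 0, 0.01], "turn": [0, 0, 0]},
])

```text
t: 8.25
tool_pos: [0.515, 0.0862, 0.3516]
orientation: [-3.139, 0.112, -0.001]
force: [-0.6, -0.8, -1.7]
opening: 0.0095
```

```bash
python3 p.py
```

```text
8.25 [0.515  0.0862 0.3516] yaw -4.07 z [ 4.e-04  2.e-04 -1.e+00] F [-0.6 -0.8 -1.7] Tq [-0.07  0.08 -0.03] op 0.0095
```

Request:
arm_command([
  {"slide": [0, 0, 0.012], "turn": [0, 0, 0]},
  {"slide": [0, 0, 0.012], "turn": [0, 0, 0]},
  {"slide": [0, 0, 0.012], "turn": [0, 0, 0]},
  {"slide": [0, 0, 0.012], "turn": [0, 0, 0]},
  {"slide": [0, 0, 0.012], "turn": [0, 0, 0]},
])

```text
t: 8.67
tool_pos: [0.515, 0.0862, 0.3275]
orientation: [-3.139, 0.112, -0.001]
force: [0.2, -0.0, -2.8]
opening: 0.0096
```

```bash
python3 p.py
```

```text
8.67 [0.515  0.0862 0.3275] yaw -4.07 z [ 3.e-04  2.e-04 -1.e+00] F [ 0.2 -0.  -2.8] Tq [-0.09  0.08  0.01] op 0.0096
```

Request:
arm_command([
  {"slide": [0, 0, 0.015], "turn": [0, 0, 0]},
  {"slide": [0, 0, 0.015], "turn": [0, 0, 0]},
  {"slide": [0, 0, 0.015], "turn": [0, 0, 0]},
  {"slide": [0, 0, 0.015], "turn": [0, 0, 0]},
  {"slide": [0, 0, 0.015], "turn": [0, 0, 0]},
])

```text
t: 9.08
tool_pos: [0.5151, 0.0862, 0.2974]
orientation: [-3.139, 0.111, -0.001]
force: [0.8, -0.4, -2.1]
opening: 0.0099
```

```bash
python3 p.py
```

```text
9.08 [0.5151 0.0862 0.2974] yaw -4.07 z [ 4.e-04  2.e-04 -1.e+00] F [ 0.8 -0.4 -2.1] Tq [-0.03  0.08  0.03] op 0.0099
```

Request:
arm_command([
  {"slide": [0, 0, 0.006], "turn": [0, 0, 0]},
  {"slide": [0, 0, 0.006], "turn": [0, 0, 0]},
  {"slide": [0, 0, 0.006], "turn": [0, 0, 0]},
  {"slide": [0, 0, 0.004], "turn": [0, 0, 0]},
  {"slide": [0, 0, 0.004], "turn": [0, 0, 0]},
])

```text
t: 9.5
tool_pos: [0.5152, 0.0862, 0.2877]
orientation: [-3.139, 0.112, -0.001]
force: [-1.7, 1.1, -2.1]
opening: 0.0101
```

```bash
python3 p.py
```

```text
9.5 [0.5152 0.0862 0.2877] yaw -4.07 z [ 8.e-04  3.e-04 -1.e+00] F [-1.7  1.1 -2.1] Tq [0.   0.18 0.08] op 0.0101
```

Request:
arm_command([
  {"slide": [0, 0, 0.002], "turn": [0, 0, 0]},
  {"slide": [0, 0, 0.002], "turn": [0, 0, 0]},
  {"slide": [0, 0, 0.002], "turn": [0, 0, 0]},
  {"slide": [0, 0, 0.002], "turn": [0, 0, 0]},
  {"slide": [0, 0, 0.002], "turn": [0, 0, 0]},
])

```text
t: 9.92
tool_pos: [0.5151, 0.0862, 0.2837]
orientation: [-3.139, 0.111, -0.001]
force: [-0.2, -0.2, -1.0]
opening: 0.0097
```

```bash
python3 p.py
```

```text
9.92 [0.5151 0.0862 0.2837] yaw -4.07 z [ 6.e-04  2.e-04 -1.e+00] F [-0.2 -0.2 -1. ] Tq [-0.05  0.08 -0.  ] op 0.0097
```

Request:
arm_command([
  {"slide": [0, 0, 0.002], "turn": [0, 0, 0]},
  {"slide": [0, 0, 0.002], "turn": [0, 0, 0]},
  {"slide": [0, 0, 0.002], "turn": [0, 0, 0]},
  {"slide": [0, 0, 0.001], "turn": [0, 0, 0]},
  {"slide": [0, 0, 0], "turn": [0, 0, 0]},
])

```text
t: 10.33
tool_pos: [0.5152, 0.0862, 0.2812]
orientation: [-3.14, 0.111, -0.001]
force: [-1.4, -1.4, 2.3]
opening: 0.0097
```

```bash
python3 p.py
```

```text
10.33 [0.5152 0.0862 0.2812] yaw -4.07 z [ 7.e-04  1.e-04 -1.e+00] F [-1.4 -1.4  2.3] Tq [-0.13  0.52  0.07] op 0.0097
```

Request:
arm_command([
  {"slide": [0, 0, 0.001], "turn": [0, 0, 0]},
  {"slide": [0, 0, 0.001], "turn": [0, 0, 0]},
  {"slide": [0, 0, 0.001], "turn": [0, 0, 0]},
  {"slide": [0, 0, 0], "turn": [0, 0, 0]},
  {"slide": [0, 0, 0], "turn": [0, 0, 0]},
])

```text
t: 10.75
tool_pos: [0.5153, 0.0862, 0.2812]
orientation: [-3.14, 0.111, -0.002]
force: [-7.8, -1.5, 12.1]
opening: 0.0096
```

```bash
python3 p.py;  python3 shot.py side s8 160 120 280 240 5; python3 shot.py wrist w8 200 90 340 260 3.5
```

```text
10.75 [0.5153 0.0862 0.2812] yaw -4.06 z [ 0.0011  0.     -1.    ] F [-7.8 -1.5 12.1] Tq [-0.27  1.54  0.09] op 0.0096
```

View pics/s8_c.png

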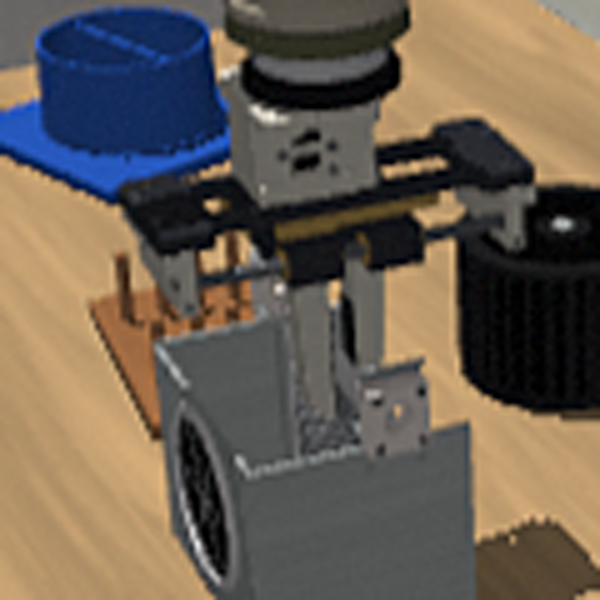

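View pics/w8_c.png

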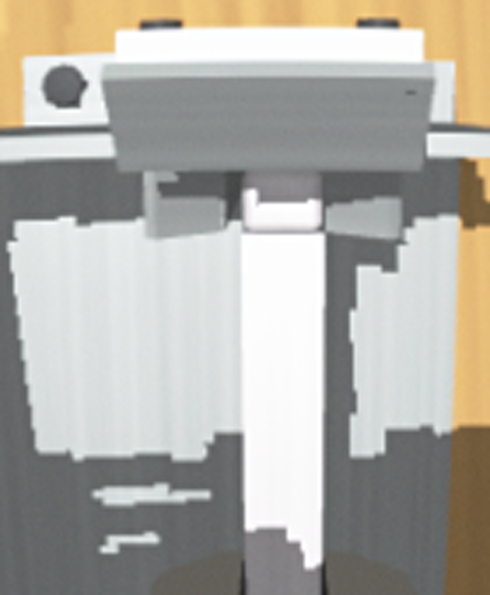

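Request:
arm_command([
  {"slide": [0, 0, -0.001], "turn": [0, 0, 0]},
  {"slide": [0, 0, -0.001], "turn": [0, 0, 0]},
  {"slide": [0, 0, 0], "turn": [0, 0, 0]},
  {"slide": [0, 0, 0], "turn": [0, 0, 0]},
  {"slide": [0, 0, 0], "turn": [0, 0, 0]},
])

```text
t: 11.27
tool_pos: [0.5152, 0.0862, 0.2812]
orientation: [-3.139, 0.111, -0.002]
force: [-4.3, -1.5, 6.3]
opening: 0.0102
```

Request:
arm_command([
  {"slide": [0, 0, 0], "turn": [0, 0, 0]},
  {"slide": [0, 0, 0], "turn": [0, 0, 0]},
  {"slide": [0, 0, 0], "turn": [0, 0, 0]},
  {"slide": [0, 0, 0], "turn": [0, 0, 0]},
  {"slide": [0, 0, 0], "turn": [0, 0, 0]},
], gripper=40)

```text
t: 11.68
tool_pos: [0.5151, 0.0862, 0.2803]
orientation: [-3.139, 0.112, -0.001]
force: [-0.3, -0.2, 0.5]
opening: 0.0357
```

```bash
python3 p.py;  python3 shot.py wrist w9 200 90 340 260 3.5
```

```text
11.68 [0.5151 0.0862 0.2803] yaw -4.07 z [ 4.e-04  3.e-04 -1.e+00] F [-0.3 -0.2  0.5] Tq [-0.06  0.07 -0.05] op 0.0357
```

View pics/w9_c.png

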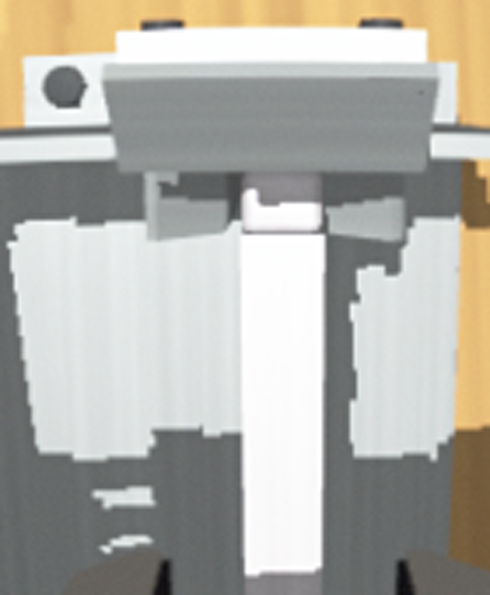

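Request:
arm_command([
  {"slide": [0, 0, -0.02], "turn": [0, 0, 0]},
  {"slide": [0, 0, -0.04], "turn": [0, 0, 0]},
  {"slide": [0, 0, -0.08], "turn": [0, 0, 0]},
  {"slide": [0, 0, -0.09], "turn": [0, 0, 0]},
  {"slide": [0, 0, -0.09], "turn": [0, 0, 0]},
])

```text
t: 12.15
tool_pos: [0.5146, 0.0862, 0.4099]
orientation: [-3.139, 0.112, 0.001]
force: [0.9, 0.6, -0.4]
opening: 0.0376
```

```bash
python3 p.py .4365 -.269 .36 -89.7 15
```

```text
12.15 [0.5146 0.0862 0.4099] yaw -4.07 z [-7.e-04  2.e-04 -1.e+00] F [ 0.9  0.6 -0.4] Tq [-0.12  0.08  0.02] op 0.0376
[{"slide": [-0.009, 0.06, 0.008], "turn": [0.0, 0.0, 0.199]}, {"slide": [-0.003, 0.06, 0.009], "turn": [0.0, 0.0, 0.2]}, {"slide": [0.004, 0.061, 0.008], "turn": [0.0, 0.0, 0.199]}, {"slide": [0.009, 0.06, 0.008], "turn": [0.0, 0.0, 0.199]}, {"slide": [0.015, 0.059, 0.009], "turn": [0.0, 0.0, 0.199]}]
[{"slide": [0.021, 0.056, 0.008], "turn": [0.0, 0.0, 0.2]}, {"slide": [0.027, 0.055, 0.008], "turn": [0.001, 0.0, 0.199]}, {"slide": [0.031, 0.051, 0.009], "turn": [-0.0, 0.001, 0.199]}, {"slide": [0.037, 0.049, 0.008], "turn": [-0.0, -0.0, 0.199]}, {"slide": [0.042, 0.044, 0.008], "turn": [-0.0, -0.0, 0.2]}]
[{"slide": [0.045, 0.04, 0.008], "turn": [-0.0, -0.0, 0.199]}, {"slide": [0.049, 0.035, 0.009], "turn": [-0.0, 0.0, 0.199]}, {"slide": [0.053, 0.03, 0.008], "turn": [-0.0, 0.0, 0.199]}, {"slide": [0.055, 0.025, 0.008], "turn": [0.0, 0.0, 0.2]}, {"slide": [0.058, 0.019, 0.009], "turn": [0.0, 0.0, 0.199]}]
end [ 0.4365 -0.269   0.3599]
```

Request:
arm_command([
  {"slide": [-0.009, 0.06, 0.008], "turn": [0.0, 0.0, 0.199]},
  {"slide": [-0.003, 0.06, 0.009], "turn": [0.0, 0.0, 0.2]},
  {"slide": [0.004, 0.061, 0.008], "turn": [0.0, 0.0, 0.199]},
  {"slide": [0.009, 0.06, 0.008], "turn": [0.0, 0.0, 0.199]},
  {"slide": [0.015, 0.059, 0.009], "turn": [0.0, 0.0, 0.199]},
], gripper=55)

```text
t: 12.57
tool_pos: [0.4885, -0.0332, 0.3924]
orientation: [-3.013, 0.888, -0.002]
force: [0.0, -0.0, 0.5]
opening: 0.051
```

Request:
arm_command([
  {"slide": [0.021, 0.056, 0.008], "turn": [0.0, 0.0, 0.2]},
  {"slide": [0.027, 0.055, 0.008], "turn": [0, 0.0, 0.199]},
  {"slide": [0.031, 0.051, 0.009], "turn": [0, 0, 0.199]},
  {"slide": [0.037, 0.049, 0.008], "turn": [0, 0, 0.199]},
  {"slide": [0.042, 0.044, 0.008], "turn": [0, 0, 0.2]},
])

```text
t: 12.98
tool_pos: [0.4627, -0.1518, 0.3758]
orientation: [-2.7, 1.605, -0.002]
force: [-0.2, 0.1, -0.2]
opening: 0.0515
```

Request:
arm_command([
  {"slide": [0.045, 0.04, 0.008], "turn": [0, 0, 0.199]},
  {"slide": [0.049, 0.035, 0.009], "turn": [0, 0.0, 0.199]},
  {"slide": [0.053, 0.03, 0.008], "turn": [0, 0.0, 0.199]},
  {"slide": [0.055, 0.025, 0.008], "turn": [0.0, 0.0, 0.2]},
  {"slide": [0.058, 0.019, 0.009], "turn": [0.0, 0.0, 0.199]},
])

```text
t: 13.4
tool_pos: [0.4367, -0.2702, 0.359]
orientation: [-2.221, 2.221, -0.002]
force: [-0.3, 0.2, 0.1]
opening: 0.0515
```

Request:
arm_command([
  {"slide": [0, 0, 0], "turn": [0, 0, 0]},
  {"slide": [0, 0, 0], "turn": [0, 0, 0]},
  {"slide": [0, 0, 0], "turn": [0, 0, 0]},
  {"slide": [0, 0, 0], "turn": [0, 0, 0]},
  {"slide": [0, 0, 0], "turn": [0, 0, 0]},
])

```text
t: 13.82
tool_pos: [0.4374, -0.2681, 0.3587]
orientation: [-2.229, 2.213, -0.001]
force: [-0.3, 0.3, 0.6]
opening: 0.0515
```

```bash
python3 p.py;  python3 shot.py wrist w10
```

```text
13.82 [ 0.4374 -0.2681  0.3587] yaw -89.57 z [ 1.e-03  1.e-04 -1.e+00] F [-0.3  0.3  0.6] Tq [0.01 0.18 0.01] op 0.0515
```

View pics/w10.png

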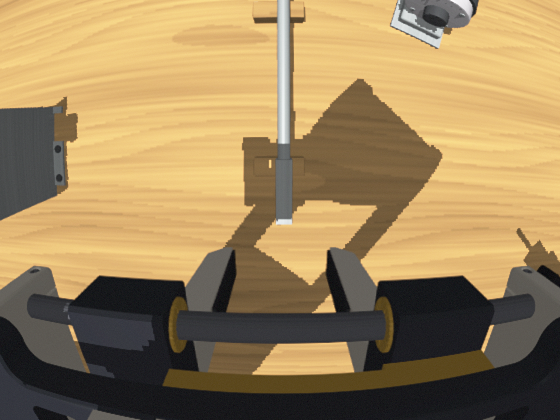

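```bash
python3 - <<'E'
from h import *
im=cv2.imread("pics/w10.png"); crop(im,240,120,330,235,5,"pics/w10_c.png")
E
```

```text
(no output)
```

View pics/w10_c.png

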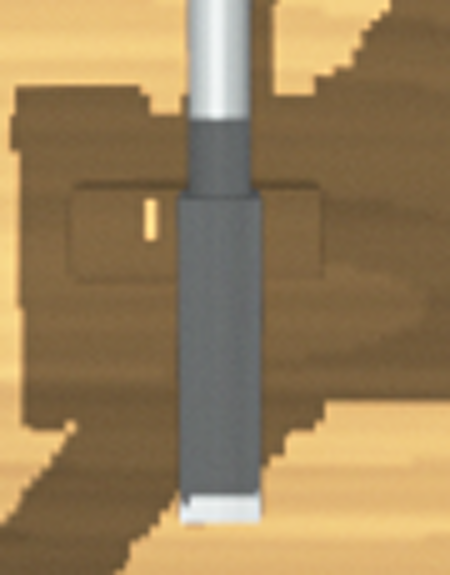

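```bash
python3 - <<'E'
from h import *
import pickle
c=pickle.load(open("w10.pkl","rb")); f=lambda X,Y:((X+.5)/5-.5+240,(Y+.5)/5-.5+120)
sh=at_z(c,*f(220,198),.036,True); en=at_z(c,*f(220.5,522),.036,True); fr=at_z(c,284.,5,.033,True); print(sh,en,np.linalg.norm(sh-en),fr)
st=np.array([.4374,-.2681,.3587]); print(((np.array([sh,en,fr])-st)@tool_R(-89.57)).round(4), np.degrees(np.arctan2((fr-en)[1],(fr-en)[0])))
E
```

```text
[ 0.47883365 -0.26975968  0.036     ] [ 0.41526209 -0.27046155  0.036     ] 0.06357542590452453 [ 0.62832461 -0.26905064  0.033     ]
[[ 0.002  -0.0414  0.3227]
 [ 0.0022  0.0222  0.3227]
 [ 0.0024 -0.1909  0.3257]] 0.37940749740776103
```

Request:
arm_command([
  {"slide": [0.003, 0, 0.06], "turn": [0, 0, 0]},
  {"slide": [0.002, 0, 0.09], "turn": [0, 0, 0]},
  {"slide": [0, 0, 0.09], "turn": [0, 0, 0]},
  {"slide": [0, 0, 0.07], "turn": [0, 0, 0]},
  {"slide": [0, 0, 0.04], "turn": [0, 0, 0]},
])

```text
t: 14.28
tool_pos: [0.4361, -0.2693, 0.2146]
orientation: [2.229, -2.214, -0.007]
force: [0.0, 0.5, 0.6]
opening: 0.0512
```

```bash
python3 p.py;  python3 shot.py wrist w11; python3 p.py .4374 -.27 .196 -89.6 5 3
```

```text
14.28 [ 0.4361 -0.2693  0.2146] yaw -89.61 z [-0.0031  0.0031 -1.    ] F [0.  0.5 0.6] Tq [-0.06  0.12 -0.01] op 0.0512
14.33 [ 0.4353 -0.2688  0.2125] yaw -89.62 z [-0.0058  0.0051 -1.    ] F [-2.   2.1 -0.8] Tq [ 0.04  0.24 -0.02] op 0.0515
[{"slide": [0.001, -0.001, 0.008], "turn": [0.002, 0.002, -0.0]}, {"slide": [0.0, -0.001, 0.008], "turn": [0.003, 0.002, -0.0]}, {"slide": [0.001, -0.001, 0.009], "turn": [0.002, 0.002, -0.0]}, {"slide": [0.001, -0.001, 0.008], "turn": [0.002, 0.002, -0.0]}, {"slide": [0.0, -0.001, 0.008], "turn": [0.002, 0.002, -0.001]}]
end [ 0.4372 -0.2699  0.196 ]
```

View pics/w11.png

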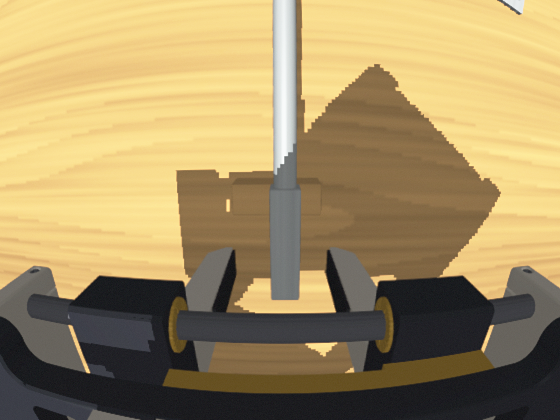

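Request:
arm_command([
  {"slide": [0, 0, 0.01], "turn": [0, 0, 0]},
  {"slide": [0, 0, 0.015], "turn": [0, 0, 0]},
  {"slide": [0, 0, 0.015], "turn": [0, 0, 0]},
  {"slide": [0, 0, 0.01], "turn": [0, 0, 0]},
  {"slide": [0, 0, 0], "turn": [0, 0, 0]},
])

```text
t: 14.75
tool_pos: [0.4372, -0.271, 0.1983]
orientation: [-2.227, 2.215, -0.001]
force: [0.1, -0.2, -0.3]
opening: 0.0514
```

```bash
python3 p.py
```

```text
14.75 [ 0.4372 -0.271   0.1983] yaw -89.69 z [ 8.e-04  0.e+00 -1.e+00] F [ 0.1 -0.2 -0.3] Tq [0.03 0.14 0.05] op 0.0514
```

Request:
arm_command([
  {"slide": [0, 0, 0.005], "turn": [0, 0, 0]},
  {"slide": [0, 0, 0], "turn": [0, 0, 0]},
  {"slide": [0, 0, 0], "turn": [0, 0, 0]},
  {"slide": [0, 0, 0], "turn": [0, 0, 0]},
  {"slide": [0, 0, 0], "turn": [0, 0, 0]},
], gripper=0, grip_force=60)

```text
t: 15.17
tool_pos: [0.4373, -0.2711, 0.1966]
orientation: [-2.227, 2.215, -0.001]
force: [0.3, -0.2, -0.8]
opening: 0.0225
```

Request:
arm_command([
  {"slide": [0, 0, 0], "turn": [0, 0, 0]},
  {"slide": [0, 0, 0], "turn": [0, 0, 0]},
  {"slide": [0, 0, 0], "turn": [0, 0, 0]},
  {"slide": [0, 0, 0], "turn": [0, 0, 0]},
  {"slide": [0, 0, 0], "turn": [0, 0, 0]},
])

```text
t: 15.58
tool_pos: [0.4372, -0.271, 0.1965]
orientation: [-2.227, 2.215, -0.001]
force: [-0.6, -0.1, 2.9]
opening: 0.0153
```

```bash
python3 p.py
```

```text
15.58 [ 0.4372 -0.271   0.1965] yaw -89.7 z [ 7.e-04  1.e-04 -1.e+00] F [-0.6 -0.1  2.9] Tq [ 0.09  0.22 -0.04] op 0.0153
```

Request:
arm_command([
  {"slide": [0, 0, -0.01], "turn": [0, 0, 0]},
  {"slide": [0, 0, -0.03], "turn": [0, 0, 0]},
  {"slide": [0, 0, -0.05], "turn": [0, 0, 0]},
  {"slide": [0, 0, -0.06], "turn": [0, 0, 0]},
  {"slide": [0, 0, -0.06], "turn": [0, 0, 0]},
])

```text
t: 16.0
tool_pos: [0.4368, -0.2708, 0.2816]
orientation: [-2.227, 2.215, 0.001]
force: [0.2, -0.5, -0.8]
opening: 0.0155
```

Request:
arm_command([
  {"slide": [0, 0, -0.06], "turn": [0, 0, 0]},
  {"slide": [0, 0, -0.06], "turn": [0, 0, 0]},
  {"slide": [0, 0, -0.05], "turn": [0, 0, 0]},
  {"slide": [0, 0, -0.03], "turn": [0, 0, 0]},
  {"slide": [0, 0, -0.01], "turn": [0, 0, 0]},
])

```text
t: 16.42
tool_pos: [0.4375, -0.2713, 0.3676]
orientation: [-2.227, 2.215, -0.007]
force: [0.0, 0.2, -1.3]
opening: 0.015
```

```bash
python3 p.py;python3 shot.py wrist w12;  python3 p.py .4885 -.275 .36 -4.0 20 3; 
```

```text
16.42 [ 0.4375 -0.2713  0.3676] yaw -89.7 z [ 0.004  -0.0025 -1.    ] F [ 0.   0.2 -1.3] Tq [-0.02  0.27  0.03] op 0.015
16.47 [ 0.4374 -0.2713  0.3667] yaw -89.69 z [ 0.0032 -0.0018 -1.    ] F [ 0.3  0.3 -1.4] Tq [ 0.01  0.27 -0.04] op 0.0155
[{"slide": [0.001, -0.006, 0.001], "turn": [-0.0, -0.0, -0.15]}, {"slide": [0.001, -0.007, 0.001], "turn": [-0.0, -0.001, -0.149]}, {"slide": [0.001, -0.006, 0.001], "turn": [-0.0, -0.0, -0.15]}, {"slide": [0.002, -0.006, 0.0], "turn": [-0.0, -0.001, -0.149]}, {"slide": [0.002, -0.006, 0.001], "turn": [-0.001, -0.0, -0.15]}]
[{"slide": [0.003, -0.006, 0.001], "turn": [0.0, -0.0, -0.149]}, {"slide": [0.003, -0.005, 0.001], "turn": [0.0, -0.001, -0.15]}, {"slide": [0.004, -0.006, 0.001], "turn": [0.0, -0.0, -0.15]}, {"slide": [0.004, -0.005, 0.001], "turn": [-0.0, -0.0, -0.149]}, {"slide": [0.004, -0.004, 0.001], "turn": [-0.0, -0.001, -0.15]}]
[{"slide": [0.005, -0.005, 0.0], "turn": [-0.0, -0.0, -0.149]}, {"slide": [0.005, -0.004, 0.001], "turn": [-0.0, -0.001, -0.15]}, {"slide": [0.005, -0.003, 0.001], "turn": [-0.0, -0.0, -0.149]}, {"slide": [0.006, -0.003, 0.001], "turn": [-0.001, -0.0, -0.15]}, {"slide": [0.006, -0.003, 0.001], "turn": [0.0, -0.001, -0.149]}]
[{"slide": [0.006, -0.002, 0.001], "turn": [0.0, -0.0, -0.15]}, {"slide": [0.006, -0.002, 0.001], "turn": [0.0, -0.001, -0.15]}, {"slide": [0.006, -0.002, 0.0], "turn": [-0.0, 0.0, -0.149]}, {"slide": [0.006, -0.001, 0.001], "turn": [-0.0, -0.0, -0.15]}, {"slide": [0.007, -0.0, 0.001], "turn": [-0.0, -0.001, -0.149]}]
end [ 0.4886 -0.2751  0.36  ]
```

View pics/w12.png

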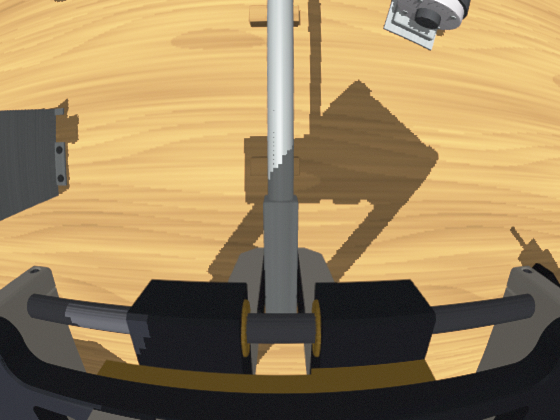

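Request:
arm_command([
  {"slide": [0.001, -0.006, 0], "turn": [0, 0, -0.07]},
  {"slide": [0.001, -0.007, 0], "turn": [0, 0, -0.14]},
  {"slide": [0.001, -0.006, 0], "turn": [0, 0, -0.16]},
  {"slide": [0.002, -0.006, 0.0], "turn": [0, 0, -0.17]},
  {"slide": [0.002, -0.006, 0], "turn": [0, 0, -0.17]},
])

```text
t: 16.88
tool_pos: [0.4494, -0.272, 0.3624]
orientation: [-2.587, 1.782, 0.004]
force: [0.8, 0.0, -1.6]
opening: 0.0155
```

Request:
arm_command([
  {"slide": [0.003, -0.006, 0], "turn": [0, 0, -0.17]},
  {"slide": [0.003, -0.005, 0], "turn": [0, 0, -0.17]},
  {"slide": [0.004, -0.006, 0], "turn": [0, 0, -0.17]},
  {"slide": [0.004, -0.005, 0], "turn": [0, 0, -0.17]},
  {"slide": [0.004, -0.004, 0], "turn": [0, 0, -0.17]},
])

```text
t: 17.3
tool_pos: [0.4621, -0.273, 0.3623]
orientation: [-2.904, 1.196, 0.004]
force: [0.1, 0.1, -0.7]
opening: 0.0157
```

Request:
arm_command([
  {"slide": [0.005, -0.005, 0], "turn": [0, 0, -0.17]},
  {"slide": [0.005, -0.004, 0], "turn": [0, 0, -0.17]},
  {"slide": [0.005, -0.003, 0], "turn": [0, 0, -0.17]},
  {"slide": [0.006, -0.003, 0], "turn": [0, 0, -0.17]},
  {"slide": [0.006, -0.003, 0], "turn": [0, 0, -0.17]},
])

```text
t: 17.72
tool_pos: [0.4752, -0.2734, 0.3623]
orientation: [-3.09, 0.556, 0.004]
force: [-0.1, -0.2, -0.3]
opening: 0.0155
```

```bash
python3 p.py .4885 -.275 .36 -4.0 5 3 
```

```text
17.72 [ 0.4752 -0.2734  0.3623] yaw -20.42 z [-0.0021  0.0019 -1.    ] F [-0.1 -0.2 -0.3] Tq [-0.16  0.13  0.03] op 0.0155
[{"slide": [0.007, -0.002, 0.001], "turn": [-0.001, 0.001, -0.115]}, {"slide": [0.006, -0.001, 0.001], "turn": [-0.0, 0.001, -0.114]}, {"slide": [0.007, -0.001, 0.001], "turn": [-0.001, 0.001, -0.115]}, {"slide": [0.006, -0.0, 0.002], "turn": [-0.0, 0.001, -0.114]}, {"slide": [0.007, -0.0, 0.001], "turn": [-0.001, 0.001, -0.115]}]
end [ 0.4885 -0.275   0.3599]
```

Request:
arm_command([
  {"slide": [0.007, -0.002, 0], "turn": [0, 0, -0.16]},
  {"slide": [0.006, -0.001, 0], "turn": [0, 0, -0.15]},
  {"slide": [0.007, -0.001, 0], "turn": [0, 0, -0.13]},
  {"slide": [0.006, 0, 0], "turn": [0, 0, -0.09]},
  {"slide": [0.007, 0, 0], "turn": [0, 0, -0.04]},
])

```text
t: 18.13
tool_pos: [0.4885, -0.2747, 0.3624]
orientation: [-3.138, 0.115, 0.003]
force: [0.7, 0.2, -0.9]
opening: 0.0154
```

Request:
arm_command([
  {"slide": [0, 0, 0.01], "turn": [0, 0, 0]},
  {"slide": [0, 0, 0.02], "turn": [0, 0, 0]},
  {"slide": [0, 0, 0.03], "turn": [0, 0, 0]},
  {"slide": [0, 0, 0.03], "turn": [0, 0, 0]},
  {"slide": [0, 0, 0.02], "turn": [0, 0, 0]},
])

```text
t: 18.55
tool_pos: [0.4881, -0.2745, 0.3175]
orientation: [-3.138, 0.12, 0.003]
force: [-0.2, 0.7, -1.2]
opening: 0.0158
```

```bash
python3 p.py .4895 -.2625 .2995 -4.0 5 4 
```

```text
18.55 [ 0.4881 -0.2745  0.3175] yaw -4.36 z [-0.0019  0.0018 -1.    ] F [-0.2  0.7 -1.2] Tq [-0.2   0.09  0.01] op 0.0158
[{"slide": [0.0002, -0.006, 0.009], "turn": [-0.0007, 0.0008, -0.0025]}, {"slide": [0.0003, -0.0061, 0.009], "turn": [-0.0006, 0.0008, -0.0026]}, {"slide": [0.0002, -0.006, 0.009], "turn": [-0.0007, 0.0009, -0.0025]}, {"slide": [0.0003, -0.0061, 0.009], "turn": [-0.0007, 0.0008, -0.0025]}, {"slide": [0.0002, -0.006, 0.009], "turn": [-0.0007, 0.0008, -0.0026]}]
end [ 0.4895 -0.2625  0.2995]
```

Request:
arm_command([
  {"slide": [0.0002, -0.006, 0.009], "turn": [-0.0007, 0.0008, -0.0025]},
  {"slide": [0.0003, -0.006, 0.009], "turn": [-0.0007, 0.0008, -0.0025]},
  {"slide": [0.0002, -0.006, 0.009], "turn": [-0.0007, 0.0008, -0.0025]},
  {"slide": [0.0003, -0.006, 0.009], "turn": [-0.0007, 0.0008, -0.0025]},
  {"slide": [0.0002, -0.006, 0.009], "turn": [-0.0007, 0.0008, -0.0025]},
])

```text
t: 18.97
tool_pos: [0.4904, -0.2628, 0.3026]
orientation: [3.138, -0.108, 0.005]
force: [0.3, 0.4, -1.4]
opening: 0.0155
```

Request:
arm_command([
  {"slide": [0, 0, 0], "turn": [0, 0, 0]},
  {"slide": [0, 0, 0], "turn": [0, 0, 0]},
  {"slide": [0, 0, 0], "turn": [0, 0, 0]},
  {"slide": [0, 0, 0], "turn": [0, 0, 0]},
  {"slide": [0, 0, 0], "turn": [0, 0, 0]},
])

```text
t: 19.38
tool_pos: [0.4903, -0.2632, 0.3027]
orientation: [3.138, -0.109, 0.005]
force: [1.1, 0.1, -0.8]
opening: 0.0153
```

```bash
python3 p.py;python3 shot.py wrist w13; python3 shot.py side s13 150 130 310 290 4.5;python3 shot.py top t13 160 210 360 310 4
```

```text
19.38 [ 0.4903 -0.2632  0.3027] yaw -3.98 z [ 0.0029 -0.002  -1.    ] F [ 1.1  0.1 -0.8] Tq [-0.14  0.08 -0.02] op 0.0153
```

View pics/w13.png

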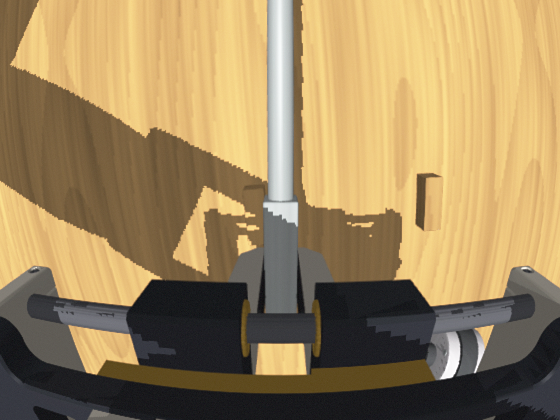

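View pics/s13_c.png

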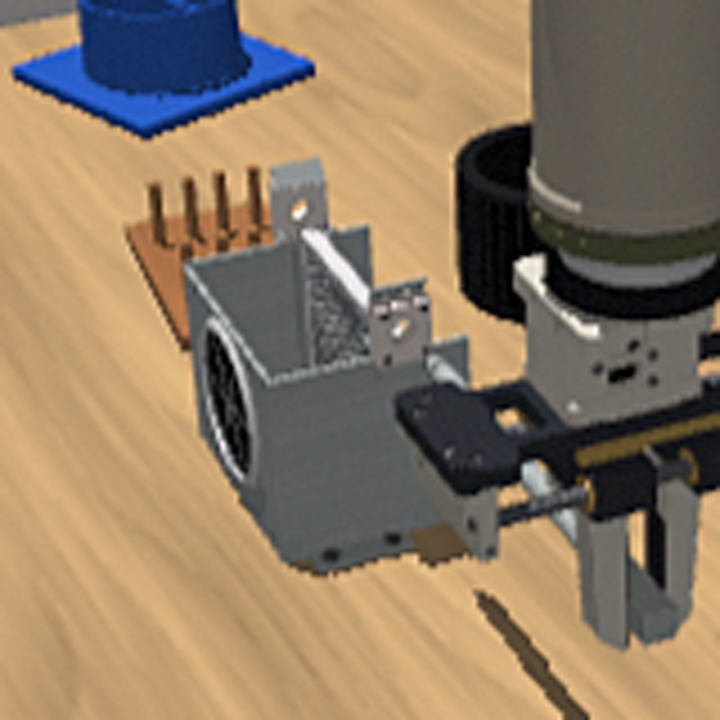

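View pics/t13_c.png

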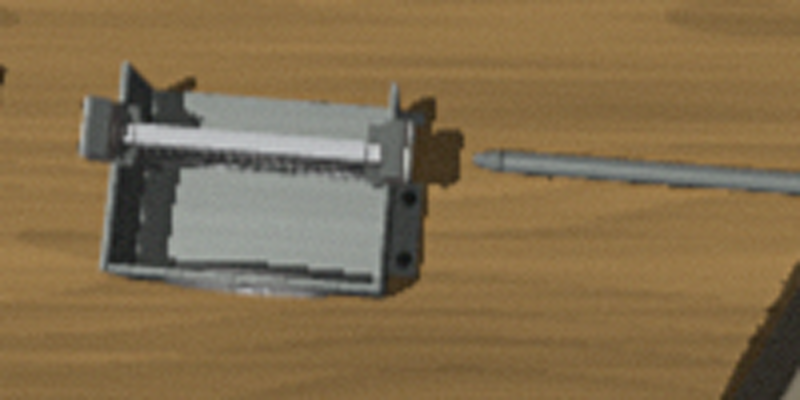

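```bash
python3 - <<'E'
from h import *
im=cv2.imread("pics/t13.png"); s=cv2.imread("pics/s13.png")
a=cv2.resize(im[238:262,255:315],None,fx=12,fy=12,interpolation=cv2.INTER_CUBIC)
b=cv2.resize(s[185:225,220:280],None,fx=12,fy=12,interpolation=cv2.INTER_CUBIC)
cv2.imwrite("pics/t13_z.png",a); cv2.imwrite("pics/s13_z.png",b)
E
```

```text
(no output)
```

View pics/t13_z.png

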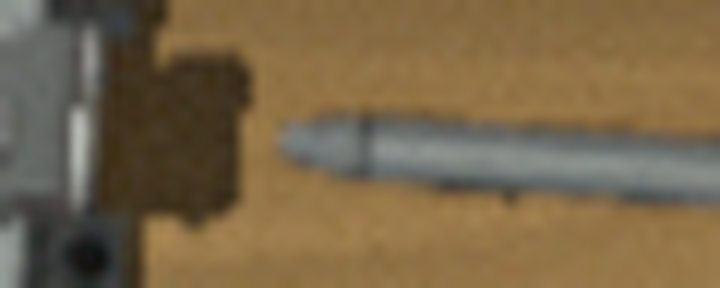

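View pics/s13_z.png

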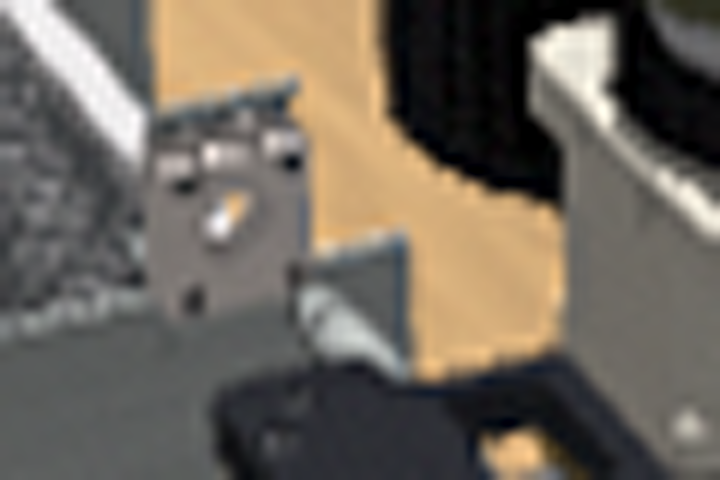

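```bash
cat > tri.py <<'E'
from h import *
def tri(obs):
    A=np.zeros((3,3));b=np.zeros(3)
    for c,u,v,fe in obs:
        o,d=ray(c,u,v,fe); d=d/np.linalg.norm(d); P=np.eye(3)-np.outer(d,d); A+=P;b+=P@o
    X=np.linalg.solve(A,b)
    res=[]
    for c,u,v,fe in obs:
        o,d=ray(c,u,v,fe); d=d/np.linalg.norm(d); res.append(np.linalg.norm(np.cross(X-o,d))*1e3)
    return X,res
def hf(P,o=(.514,.0871),yaw=-4.0):
    return (R.from_euler("z",-yaw,degrees=True).as_matrix()@(P-np.array([o[0],o[1],0]))*1e3).round(1)
E
python3 - <<'E'
from tri import *
import pickle
t=pickle.load(open("t13.pkl","rb"));s=pickle.load(open("s13.pkl","rb"))
g=lambda X,Y,x0,y0:((X+.5)/12-.5+x0,(Y+.5)/12-.5+y0)
tip=[(t,*g(280,141,255,238),False),(s,*g(302,291,220,185),False)]
X,r=tri(tip);print("tip",X.round(4),r,hf(X))
bR=at_z(s,*g(228,213,220,185),.131);print("boreR side",bR,hf(bR))
# predicted tip by kinematics
T=np.array([.4903,-.2632,.3027]); M=R.from_rotvec([3.138,-.109,.005]).as_matrix()
print("kin tip",(T+M@np.array([0,-.2314,.1685])).round(4),hf(T+M@np.array([0,-.2314,.1685])))
print("side at z of kin",at_z(s,*g(302,291,220,185),.1337),"top",at_z(t,*g(280,141,255,238),.1337))
print("side px pred of tri'd kin tip",project(s,T+M@np.array([0,-.2314,.1685])),g(302,291,220,185))
E
```

```text
tip [ 0.5048 -0.0313  0.1321] [np.float64(0.6783876054183874), np.float64(0.6783876054182898)] [  -0.9 -118.7  132.1]
boreR side [0.50590869 0.00510662 0.131     ] [ -2.4 -82.4 131. ]
kin tip [ 0.5069 -0.0327  0.1338] [   1.3 -120.   133.8]
side at z of kin [ 0.50299472 -0.03362847  0.1337    ] top [ 0.50529739 -0.03150967  0.1337    ]
side px pred of tri'd kin tip [[246.04977506 208.13151323]] (244.70833333333334, 208.79166666666666)
```

Request:
arm_command([
  {"slide": [-0.0018, 0, 0.0045], "turn": [0.0035, -0.004, 0]},
  {"slide": [0, -0.015, 0], "turn": [0, 0, 0]},
  {"slide": [0, -0.02, 0], "turn": [0, 0, 0]},
  {"slide": [0, -0.02, 0], "turn": [0, 0, 0]},
  {"slide": [0, -0.01, 0], "turn": [0, 0, 0]},
])

```text
t: 19.95
tool_pos: [0.4914, -0.2356, 0.3005]
orientation: [-3.139, 0.108, -0.0]
force: [0.1, 0.2, -1.1]
opening: 0.0152
```

Request:
arm_command([
  {"slide": [0, 0, 0], "turn": [0, 0, 0]},
  {"slide": [0, 0, 0], "turn": [0, 0, 0]},
  {"slide": [0, 0, 0], "turn": [0, 0, 0]},
  {"slide": [0, 0, 0], "turn": [0, 0, 0]},
  {"slide": [0, 0, 0], "turn": [0, 0, 0]},
])

```text
t: 20.37
tool_pos: [0.4913, -0.2373, 0.3006]
orientation: [-3.14, 0.109, -0.001]
force: [-0.3, -1.0, -0.6]
opening: 0.0154
```

```bash
python3 p.py; python3 shot.py side s14 220 180 280 225 12;python3 shot.py top t14 250 230 310 270 12
python3 - <<'E'
from tri import *
from plant import robot
st=robot.read_state();M=R.from_rotvec(st["orientation"]).as_matrix()
print(hf(st["tool_pos"]+M@np.array([0,-.2314,.1685])))
E
```

```text
20.37 [ 0.4913 -0.2373  0.3006] yaw -3.98 z [ 6.e-04  1.e-04 -1.e+00] F [-0.3 -1.  -0.6] Tq [-0.2   0.02 -0.06] op 0.0154
[ -0.  -93.7 132.1]
```

View pics/s14_c.png

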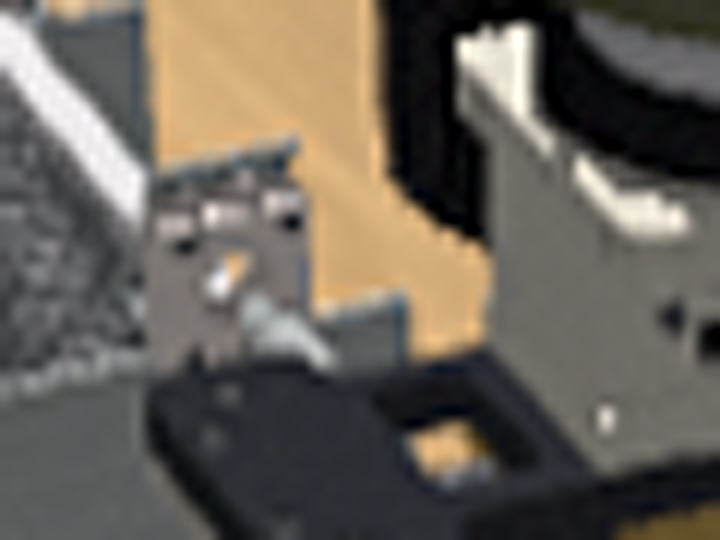

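View pics/t14_c.png

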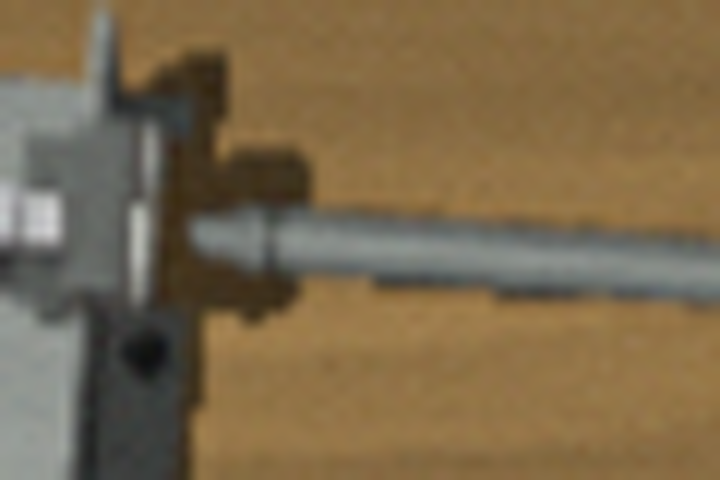

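```bash
python3 - <<'E'
from tri import *
import pickle
s=pickle.load(open("s14.pkl","rb"));t=pickle.load(open("t14.pkl","rb"))
Rz=R.from_euler("z",-4.0,degrees=True).as_matrix()
W=lambda P:(Rz@(np.array(P)/1e3)+[.514,.0871,0])
q=lambda P:((project(s,W(P))[0]-[220,180]+.5)*12-.5).round(0)
qt=lambda P:((project(t,W(P))[0]-[250,230]+.5)*12-.5).round(0)
print("bore",q((0,-85.5,131)),"tip",q((0,-93.7,132.1)),"per mm x,y,z",*(q((0,-93.7,132.1))-q(d) for d in [(-10,-93.7,132.1),(0,-103.7,132.1),(0,-93.7,122.1)]))
print("top tip",qt((0,-93.7,132.1)),"block corners top z148",qt((15,-85.5,148)),qt((-15,-85.5,148)),qt((15,-71.5,148)),"cheektip",qt((40,-71.5,114)),"filt R top",qt((0,-70,122)),"lip", qt((15,-85.5,159)))
n=36;a=np.linspace(0,2*np.pi,n)
c=np.array([q((2.5*np.cos(x),-93.7,132.1+2.5*np.sin(x))) for x in a]);c2=np.array([q((6*np.cos(x),-105.7,132.1+6*np.sin(x))) for x in a])
print(c.min(0),c.max(0),c2.min(0),c2.max(0))
im=cv2.imread("pics/s14_c.png")
b=np.array([q((7*np.cos(x),-85.5,131+7*np.sin(x))) for x in a])
for k,col in ((c,(0,0,255)),(c2,(0,255,0)),(b,(255,0,0))): cv2.polylines(im,[k.astype(np.int32)],True,col,1)
cv2.imwrite("pics/s14_o.png",im)
im=cv2.imread("pics/t14_c.png")
ct=np.array([qt((2.5*np.cos(x),-93.7,132.1+2.5*np.sin(x))) for x in a]);c2=np.array([qt((6*np.cos(x),-105.7,132.1+6*np.sin(x))) for x in a])
blk=np.array([qt(p) for p in [(15,-85.5,148),(-15,-85.5,148),(-15,-71.5,148),(15,-71.5,148)]])
for k,col in ((ct,(0,0,255)),(c2,(0,255,0)),(blk,(255,0,0))): cv2.polylines(im,[k.astype(np.int32)],True,col,1)
cv2.imwrite("pics/t14_o.png",im)
E
```

```text
bore [245. 278.] tip [261. 291.] per mm x,y,z [ 48. -11.] [-19. -23.] [ -2. -45.]
top tip [198. 225.] block corners top z148 [157. 125.] [142. 297.] [ 77. 119.] cheektip [95.  7.] filt R top [ 66. 221.] lip [155. 117.]
[249. 280.] [273. 303.] [255. 291.] [313. 347.]
```

View pics/s14_o.png

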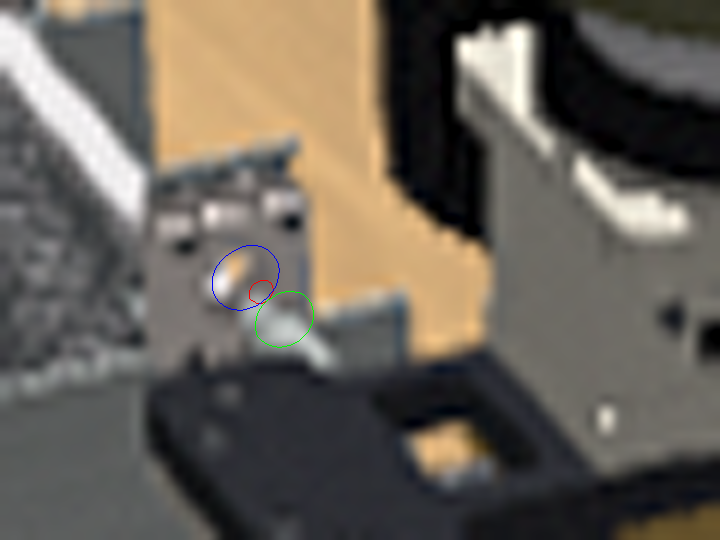

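View pics/t14_o.png

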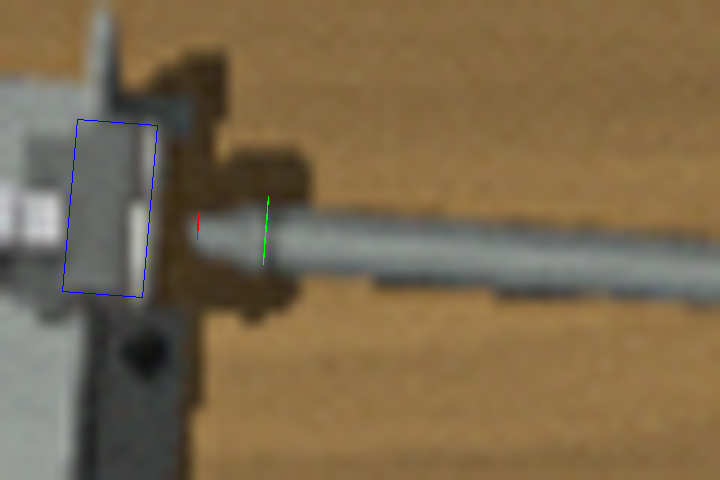

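```bash
python3 - <<'E'
from h import *
im=cv2.imread("pics/s14.png")[188:213,228:258]
im=cv2.resize(im,None,fx=24,fy=24,interpolation=cv2.INTER_CUBIC)
im=np.clip((im.astype(float)-40)*1.6,0,255).astype(np.uint8)
cv2.imwrite("pics/s14_zz.png",im)
E
```

```text
(no output)
```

View pics/s14_zz.png

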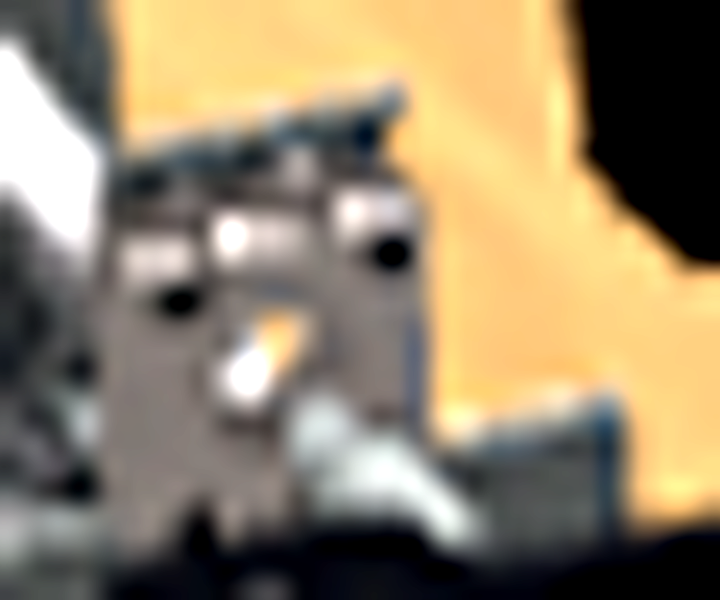

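Request:
arm_command([
  {"slide": [0.004, 0, 0.002], "turn": [0, 0, 0]},
  {"slide": [0, -0.008, 0], "turn": [0, 0, 0]},
  {"slide": [0, -0.008, 0], "turn": [0, 0, 0]},
  {"slide": [0, -0.008, 0], "turn": [0, 0, 0]},
  {"slide": [0, -0.008, 0], "turn": [0, 0, 0]},
])

```text
t: 20.88
tool_pos: [0.4938, -0.2239, 0.2997]
orientation: [-3.139, 0.109, -0.001]
force: [-0.3, -0.6, 0.4]
opening: 0.0155
```

```bash
python3 p.py; python3 shot.py side s15 220 180 280 225 12;python3 shot.py top t15 250 230 310 270 12
cat > tipk.py <<'E'
from tri import *
from plant import robot
st=robot.read_state();M=R.from_rotvec(st["orientation"]).as_matrix()
print("tip h",hf(st["tool_pos"]+M@np.array([0,-.2314,.1685])),"F h",(R.from_euler("z",4,degrees=True).as_matrix()@st["force"]).round(1),"Tq",st["wrist_torque"].round(2))
E
python3 tipk.py
```

```text
20.88 [ 0.4938 -0.2239  0.2997] yaw -3.96 z [ 4.e-04  4.e-04 -1.e+00] F [-0.3 -0.6  0.4] Tq [-0.15  0.09  0.02] op 0.0155
tip h [  1.4 -80.  131.4] F h [ 0.3  0.1 -0.8] Tq [-0.14  0.05 -0.  ]
```

View pics/s15_c.png

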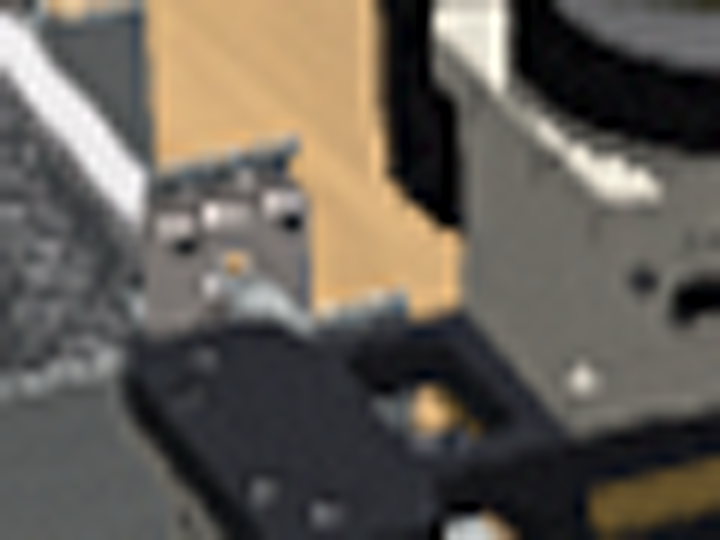

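View pics/t15_c.png

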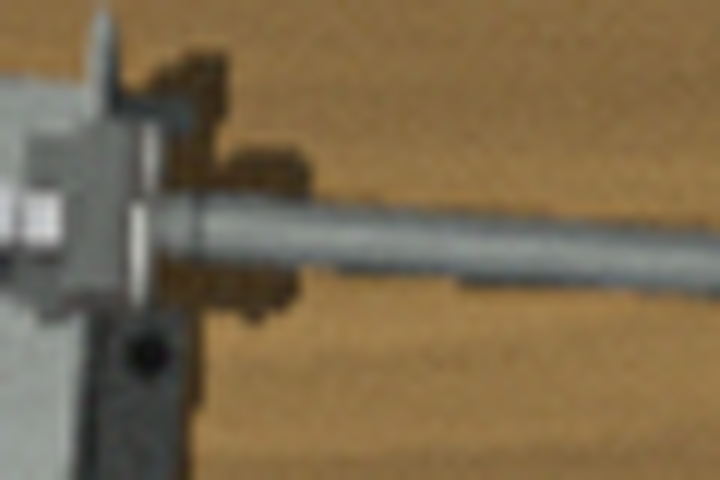

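Request:
arm_command([
  {"slide": [0, -0.006, 0], "turn": [0, 0, 0]},
  {"slide": [0, -0.006, 0], "turn": [0, 0, 0]},
  {"slide": [0, -0.006, 0], "turn": [0, 0, 0]},
  {"slide": [0, -0.006, 0], "turn": [0, 0, 0]},
  {"slide": [0, -0.006, 0], "turn": [0, 0, 0]},
])

```text
t: 21.4
tool_pos: [0.4946, -0.2122, 0.2998]
orientation: [-3.139, 0.109, -0.001]
force: [-0.4, 0.0, -0.6]
opening: 0.0151
```

```bash
python3 tipk.py; python3 p.py
```

```text
tip h [  1.5 -68.4 131.3] F h [-0.4  0.  -0.6] Tq [-0.19  0.06  0.06]
21.4 [ 0.4946 -0.2122  0.2998] yaw -3.97 z [ 5.e-04  2.e-04 -1.e+00] F [-0.4  0.  -0.6] Tq [-0.19  0.06  0.06] op 0.0151
```

Request:
arm_command([
  {"slide": [0, -0.01, 0], "turn": [0, 0, 0]},
  {"slide": [0, -0.01, 0], "turn": [0, 0, 0]},
  {"slide": [0, -0.01, 0], "turn": [0, 0, 0]},
  {"slide": [0, -0.01, 0], "turn": [0, 0, 0]},
  {"slide": [0, -0.01, 0], "turn": [0, 0, 0]},
])

```text
t: 21.82
tool_pos: [0.496, -0.192, 0.2998]
orientation: [-3.139, 0.109, -0.001]
force: [0.5, 0.4, -0.5]
opening: 0.0151
```

```bash
python3 tipk.py
```

```text
tip h [  1.5 -48.2 131.4] F h [ 0.5  0.5 -0.5] Tq [-0.13  0.05 -0.01]
```

Request:
arm_command([
  {"slide": [0, -0.015, 0], "turn": [0, 0, 0]},
  {"slide": [0, -0.015, 0], "turn": [0, 0, 0]},
  {"slide": [0, -0.015, 0], "turn": [0, 0, 0]},
  {"slide": [0, -0.015, 0], "turn": [0, 0, 0]},
  {"slide": [0, -0.015, 0], "turn": [0, 0, 0]},
])

```text
t: 22.23
tool_pos: [0.4981, -0.1618, 0.2998]
orientation: [-3.14, 0.109, -0.001]
force: [0.5, 0.5, -2.4]
opening: 0.0155
```

```bash
python3 tipk.py
```

```text
tip h [  1.4 -18.  131.4] F h [ 0.4  0.5 -2.4] Tq [-0.08  0.07  0.05]
```

Request:
arm_command([
  {"slide": [0, -0.015, 0], "turn": [0, 0, 0]},
  {"slide": [0, -0.015, 0], "turn": [0, 0, 0]},
  {"slide": [0, -0.015, 0], "turn": [0, 0, 0]},
  {"slide": [0, -0.015, 0], "turn": [0, 0, 0]},
  {"slide": [0, -0.015, 0], "turn": [0, 0, 0]},
])

```text
t: 22.65
tool_pos: [0.5002, -0.132, 0.2998]
orientation: [-3.139, 0.109, -0.001]
force: [0.4, -0.1, -0.3]
opening: 0.0155
```

```bash
python3 tipk.py
```

```text
tip h [  1.4  11.9 131.4] F h [ 0.4 -0.  -0.3] Tq [-0.2   0.06 -0.03]
```

Request:
arm_command([
  {"slide": [0, -0.02, 0], "turn": [0, 0, 0]},
  {"slide": [0, -0.025, 0], "turn": [0, 0, 0]},
  {"slide": [0, -0.025, 0], "turn": [0, 0, 0]},
  {"slide": [0, -0.02, 0], "turn": [0, 0, 0]},
  {"slide": [0, -0.015, 0], "turn": [0, 0, 0]},
])

```text
t: 23.07
tool_pos: [0.5031, -0.0895, 0.2998]
orientation: [-3.139, 0.108, -0.001]
force: [-0.2, 0.4, -1.5]
opening: 0.0156
```

```bash
python3 tipk.py; python3 shot.py side s16 200 150 260 200 12;python3 shot.py top t16 170 220 270 280 8; python3 shot.py wrist w16
```

```text
tip h [  1.2  54.6 131.4] F h [-0.2  0.4 -1.5] Tq [-0.19  0.06 -0.  ]
```

View pics/s16_c.png

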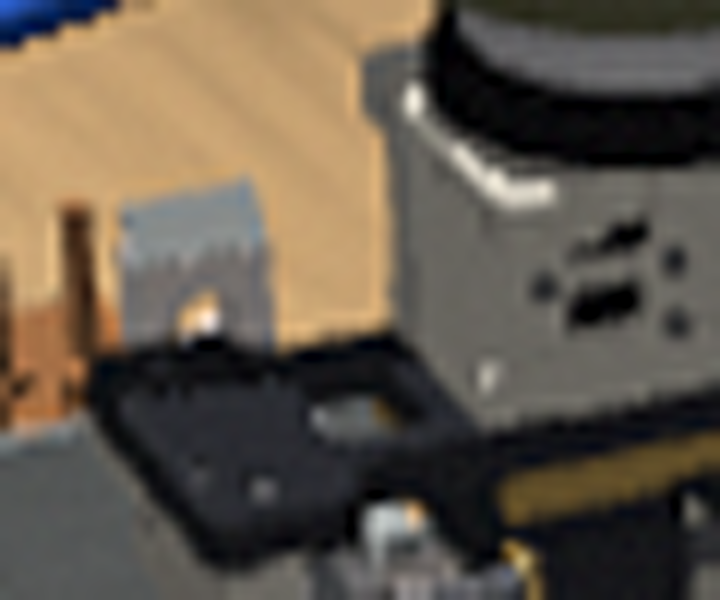

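View pics/t16_c.png

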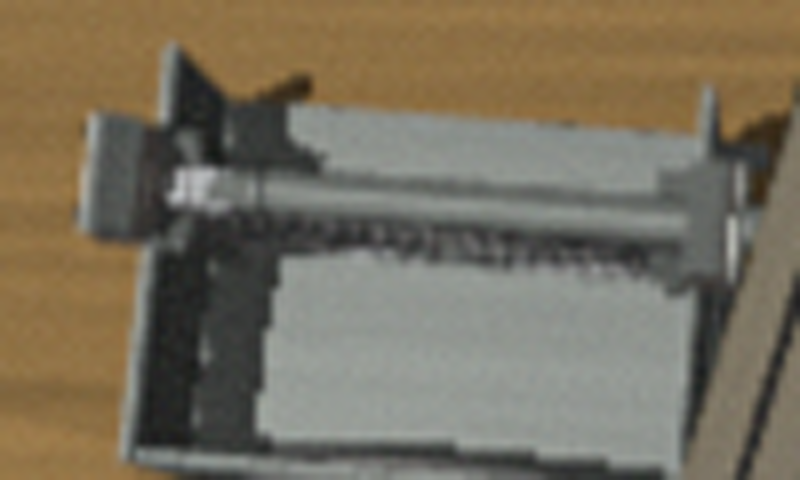

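View pics/w16.png

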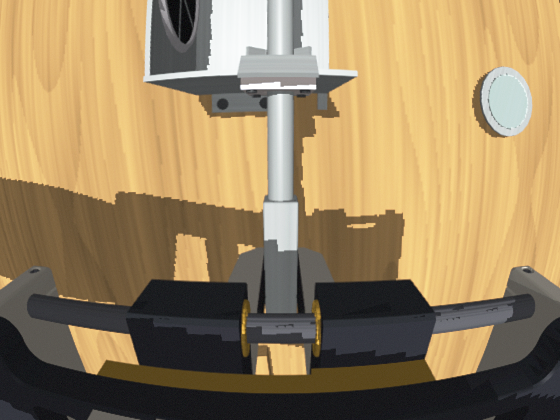

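Request:
arm_command([
  {"slide": [0, -0.008, 0], "turn": [0, 0, 0]},
  {"slide": [0, -0.008, 0], "turn": [0, 0, 0]},
  {"slide": [0, -0.008, 0], "turn": [0, 0, 0]},
  {"slide": [0, -0.008, 0], "turn": [0, 0, 0]},
  {"slide": [0, -0.008, 0], "turn": [0, 0, 0]},
])

```text
t: 23.63
tool_pos: [0.5042, -0.0745, 0.2998]
orientation: [-3.139, 0.109, -0.001]
force: [0.5, 0.7, -1.3]
opening: 0.0152
```

```bash
python3 tipk.py
```

```text
tip h [  1.5  69.5 131.4] F h [ 0.4  0.8 -1.3] Tq [-0.18  0.05  0.02]
```

Request:
arm_command([
  {"slide": [0, -0.006, 0], "turn": [0, 0, 0]},
  {"slide": [0, -0.006, 0], "turn": [0, 0, 0]},
  {"slide": [0, -0.006, 0], "turn": [0, 0, 0]},
  {"slide": [0, -0.006, 0], "turn": [0, 0, 0]},
  {"slide": [0, -0.006, 0], "turn": [0, 0, 0]},
])

```text
t: 24.05
tool_pos: [0.505, -0.0625, 0.2998]
orientation: [-3.139, 0.109, -0.001]
force: [0.7, 0.0, -0.6]
opening: 0.0155
```

```bash
python3 tipk.py
```

```text
tip h [  1.4  81.5 131.4] F h [ 0.7  0.1 -0.6] Tq [-0.14  0.04 -0.06]
```

Request:
arm_command([
  {"slide": [0, -0.005, 0], "turn": [0, 0, 0]},
  {"slide": [0, -0.005, 0], "turn": [0, 0, 0]},
  {"slide": [0, -0.005, 0], "turn": [0, 0, 0]},
  {"slide": [0, -0.005, 0], "turn": [0, 0, 0]},
  {"slide": [0, -0.005, 0], "turn": [0, 0, 0]},
])

```text
t: 24.47
tool_pos: [0.5057, -0.0526, 0.2998]
orientation: [-3.139, 0.109, -0.001]
force: [0.1, -0.5, -1.2]
opening: 0.0153
```

```bash
python3 tipk.py
```

```text
tip h [  1.4  91.5 131.4] F h [ 0.1 -0.5 -1.2] Tq [-0.2   0.11  0.03]
```

Request:
arm_command([
  {"slide": [0, -0.004, 0], "turn": [0, 0, 0]},
  {"slide": [0, -0.004, 0], "turn": [0, 0, 0]},
  {"slide": [0, -0.004, 0], "turn": [0, 0, 0]},
  {"slide": [0, -0.003, 0], "turn": [0, 0, 0]},
  {"slide": [0, 0, 0], "turn": [0, 0, 0]},
])

```text
t: 24.88
tool_pos: [0.5061, -0.0466, 0.2998]
orientation: [-3.139, 0.108, -0.001]
force: [0.1, 0.6, -1.1]
opening: 0.0155
```

```bash
python3 tipk.py; python3 shot.py wrist w17 200 60 360 220 4
```

```text
tip h [  1.4  97.6 131.4] F h [ 0.   0.6 -1.1] Tq [-0.14  0.13  0.01]
```

View pics/w17_c.png

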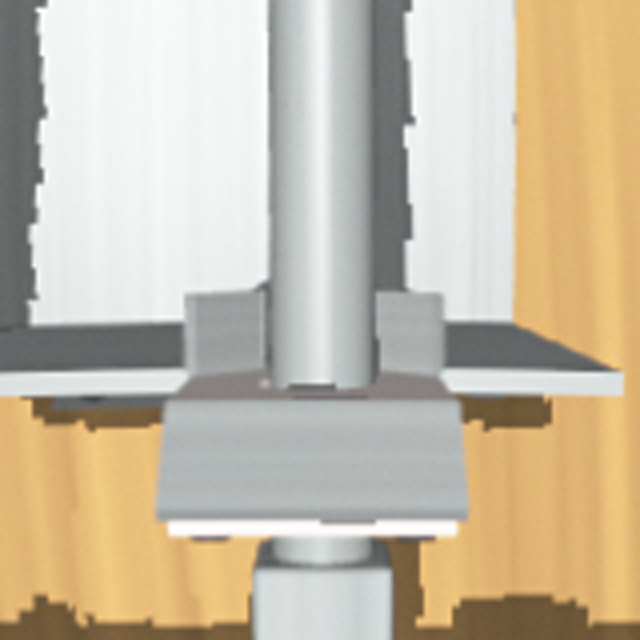

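Request:
arm_command([
  {"slide": [0, -0.003, 0], "turn": [0, 0, 0]},
  {"slide": [0, -0.003, 0], "turn": [0, 0, 0]},
  {"slide": [0, -0.002, 0], "turn": [0, 0, 0]},
  {"slide": [0, -0.002, 0], "turn": [0, 0, 0]},
  {"slide": [0, -0.001, 0], "turn": [0, 0, 0]},
])

```text
t: 25.35
tool_pos: [0.5064, -0.0423, 0.2998]
orientation: [-3.139, 0.109, -0.001]
force: [-0.6, -0.5, -0.6]
opening: 0.0154
```

```bash
python3 tipk.py
```

```text
tip h [  1.4 101.8 131.4] F h [-0.5 -0.5 -0.6] Tq [-0.19  0.09  0.02]
```

Request:
arm_command([
  {"slide": [0, -0.001, 0], "turn": [0, 0, 0]},
  {"slide": [0, -0.001, 0], "turn": [0, 0, 0]},
  {"slide": [0, -0.001, 0], "turn": [0, 0, 0]},
  {"slide": [0, -0.001, 0], "turn": [0, 0, 0]},
  {"slide": [0, -0.001, 0], "turn": [0, 0, 0]},
])

```text
t: 25.77
tool_pos: [0.5065, -0.0405, 0.2998]
orientation: [3.14, -0.109, 0.001]
force: [-0.4, -3.0, -2.0]
opening: 0.0155
```

```bash
python3 tipk.py
```

```text
tip h [  1.4 103.6 131.3] F h [-0.2 -3.  -2. ] Tq [-0.59  0.21 -0.05]
```

Request:
arm_command([
  {"slide": [0, -0.001, 0], "turn": [0, 0, 0]},
  {"slide": [0, -0.001, 0], "turn": [0, 0, 0]},
  {"slide": [0, 0, 0], "turn": [0, 0, 0]},
  {"slide": [0, 0, 0], "turn": [0, 0, 0]},
  {"slide": [0, 0, 0], "turn": [0, 0, 0]},
])

```text
t: 26.18
tool_pos: [0.5065, -0.0403, 0.2998]
orientation: [3.138, -0.109, 0.001]
force: [-1.0, -4.8, -1.8]
opening: 0.0157
```

```bash
python3 tipk.py; python3 shot.py wrist w18 200 60 360 220 4; python3 shot.py top t18 160 220 260 280 8;python3 shot.py side s18 180 130 280 230 6; python3 tipk.py
```

```text
tip h [  1.4 103.6 131. ] F h [-0.7 -4.8 -1.8] Tq [-1.09  0.32 -0.03]
tip h [  1.5 103.6 131.1] F h [-0.2 -5.9 -2.3] Tq [-1.03  0.27 -0.03]
```

View pics/w18_c.png

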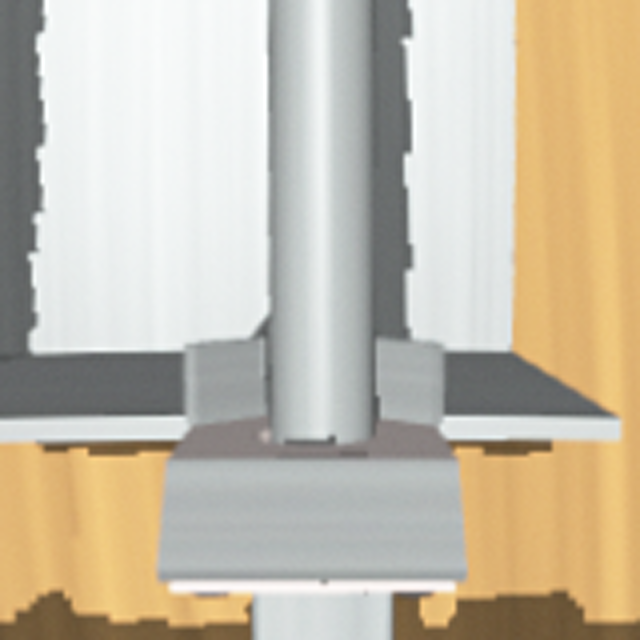

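View pics/t18_c.png

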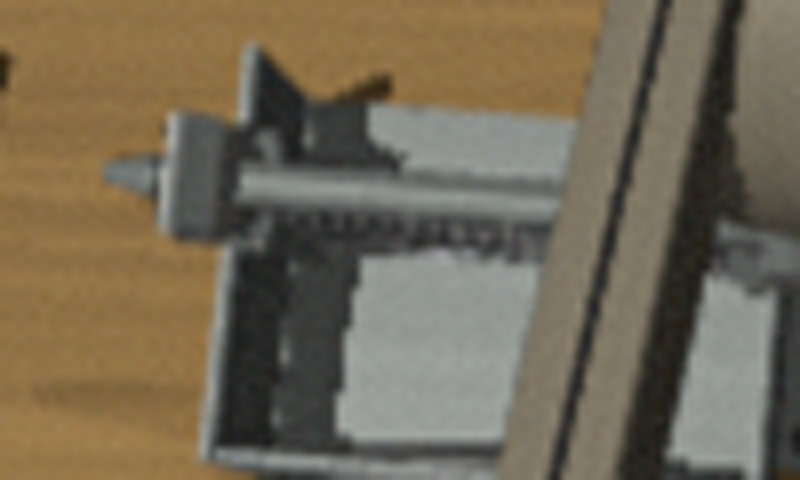

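View pics/s18_c.png

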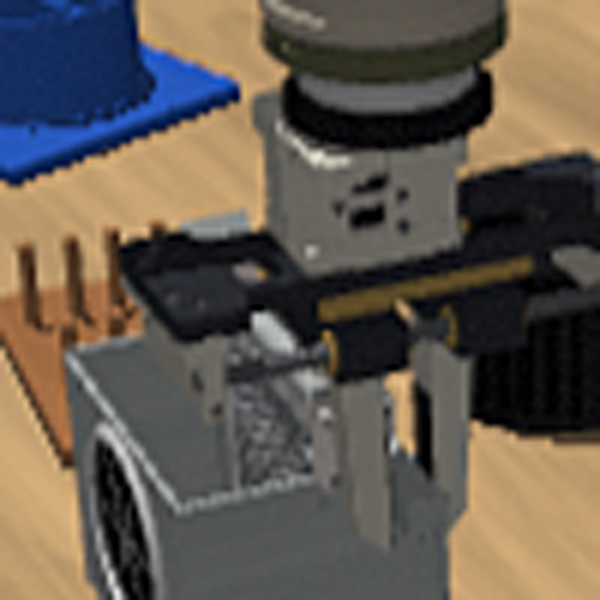

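Request:
arm_command([
  {"slide": [0, -0.001, 0], "turn": [0, 0, 0]},
  {"slide": [0, -0.001, 0], "turn": [0, 0, 0]},
  {"slide": [0, -0.001, 0], "turn": [0, 0, 0]},
  {"slide": [0, 0, 0], "turn": [0, 0, 0]},
  {"slide": [0, 0, 0], "turn": [0, 0, 0]},
])

```text
t: 26.75
tool_pos: [0.5066, -0.0399, 0.2999]
orientation: [3.137, -0.11, 0.0]
force: [-2.5, -11.6, -1.7]
opening: 0.0157
```

```bash
python3 tipk.py; python3 p.py; python3 - <<'E'
from tri import *
import pickle
t=pickle.load(open("t18.pkl","rb"))
Rz=R.from_euler("z",-4.0,degrees=True).as_matrix()
W=lambda P:(Rz@(np.array(P)/1e3)+[.514,.0871,0])
qt=lambda P:((project(t,W(P))[0]-[160,220]+.5)*8-.5).round(0)
print("home tip",qt((0,104.5,131)),"taper",qt((0,92.5,131)),"block outer",qt((0,85.5,148)),qt((15,85.5,148)),qt((0,82,159)))
E
```

```text
tip h [  1.5 103.7 130.6] F h [ -1.7 -11.7  -1.7] Tq [-1.96  0.34  0.01]
26.75 [ 0.5066 -0.0399  0.2999] yaw -4.01 z [ 2.0e-04 -3.2e-03 -1.0e+00] F [ -2.5 -11.6  -1.7] Tq [-1.96  0.34  0.01] op 0.0157
home tip [104. 172.] taper [150. 176.] block outer [164. 170.] [171. 113.] [170. 165.]
```

Request:
arm_command([
  {"slide": [0, 0, 0], "turn": [0, 0, 0]},
  {"slide": [0, 0, 0], "turn": [0, 0, 0]},
  {"slide": [0, 0, 0], "turn": [0, 0, 0]},
  {"slide": [0, 0, 0], "turn": [0, 0, 0]},
  {"slide": [0, 0, 0], "turn": [0, 0, 0]},
])

```text
t: 27.17
tool_pos: [0.5066, -0.0399, 0.2999]
orientation: [3.137, -0.11, 0.0]
force: [-2.2, -10.6, -1.1]
opening: 0.0155
```

```bash
python3 tipk.py; python3 shot.py top t19
```

```text
tip h [  1.6 103.7 130.7] F h [ -1.5 -10.7  -1.1] Tq [-1.9   0.33  0.05]
```

View pics/t19.png

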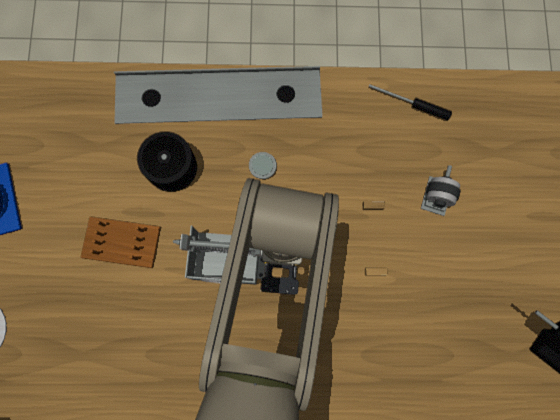

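The picture shows the rod tip out past the left bearing at about (178,242). The fan, lamp and motor are where they started. Handing in.

```bash
python3 -c "
from plant import robot
print(robot.close_job())"
```

```text
the job is handed in; nothing more can be done
None
```

The filter is fully home in its channels, and the keeper rod is through both bearings with its shoulder up against the right-hand (−y) bearing. I handed the job in at about 27 s with the gripper still holding the rod there.

**Filter:** I lowered it all the way in the gripper. It met the floor with the tool at 281 mm, the same height as when it stood in the rack. A brief push of about 12 N did not move it further down, and it did not shift when I let go.

**Rod:** It went through both bores with no noticeable force until it reached a hard stop.
- **Holding:** it is gripped at 60 N and pushed in with a steady 11 N or so.
- **Seating:** in the top camera the tip sits within about 1 mm of where a home rod's tip should be. The gripper and arm hid the shoulder itself, so that seating is judged from the hard stop and the tip position.

**Other objects:** the fan, lamp and motor look unmoved in the last top picture.

**Disagreements:** the cameras and the arm's own position readings differed by 1–3 mm. I corrected for this by comparing the parts within the same picture. By the arm's reading the rod tip is still 1.5 mm off the bore axis sideways and 0.8 mm short of home. Since the rod passed freely through both bores, I take that as a measuring error.

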